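# Re-arm the bean cracker's rotor

## Robot

A 6-joint arm with a two-finger parallel gripper is mounted at the origin on the work surface. World frame = base frame: x ahead of the robot, y to its left, z up, the work surface at z = 0. Lengths are in m, angles in rad, forces in N, time in s.
With the tool pointing down it reaches from about 0.225 to 0.875 m from the base axis. Payload 3.4 kg.
Tool frame: the origin (TCP) lies at the very end of the fingers, on their centre line; the grasp point (between the pads) lies 19 mm behind it; z points along the fingers, y is the direction in which the jaws open and shut (so a half turn about z gives the same grasp; the last joint's range is limited). The gripper opens to 85 mm and grips with 20 to 120 N. Pads are 22 mm wide; open, the fingers measure 114 mm over their backs; the gripper's body (76 mm by 85 mm) begins 54 mm behind the grasp point. The pads swing forward as they close: fully open they stand 13 mm farther back than shut.
Start: joints at [1.087, 0.276, 1.505, -0, 1.361, -0.121], TCP at [0.204, 0.538, 0.231] pointing down, gripper open.
Joint ranges: [-2.89, 2.89], [-0.75, 2.08], [0.22, 2.7], [-1.18, 4.32], [0.11, 2.71], [-2.7, 2.7]. Speed limits (rad/s): [2.57, 2.57, 3.14, 3.14, 3.14, 3.14].

## Interface

Orientations are given as a unit quaternion [w, x, y, z].
In Python, from rig import manip gives the robot as it stands. The module is installed in compiled form; this text tells all that it offers.
- The arm moves only by the tool carry_out, never from a script. Its argument "moves" is one flat list of numbers, 5 for each row, row after row: the opening in per cent of the stroke, from 0 (shut) to 100 (fully open), then the shift along the world's x, y, z in cm, then the turn about the world's z in rad. A call has exactly 10 rows; each row shifts and turns the commanded pose from where the row before left it; what a row does not reach is not made up. A row lasts 1/10 s, in which the tool goes at most 50 mm and 8.59 degrees, less where a joint would pass 70% of its speed; a pose out of reach is approached as far as the arm can. A call is refused whole if a number of a shift passes 5 or a number of a turn 0.15, either way. A call with a gripper value outside its range is refused whole. The fingers move at their own pace and stop on an object; "squeeze" is the grip in N (left out, the last holds). Time passes only in rows, so rows that do not move let the fingers close, or fill a call up. It gives the time, the measured TCP pose, the force and the opening at its end, in the units of the state.
- manip.get_state(): the state, without advancing time (a new reading comes with each control period).
- manip.get_image(name): name is "scene" or "top" or "wrist"; returns the picture (400x640x3 uint8, red, green, blue); there is no depth.
- manip.camera_info(name): a dict with "fov_y" (degrees; the focal length in pixels is half the picture's height over the tangent of half this angle, whatever the lens; pixels are square), "cx", "cy" (the principal point, pixels), "dist" ([k1, k2, p1, p2, k3] as OpenCV has them; the pictures are not rectified), "rvec" (rotation vector, rad) and "tvec" (3), from world to camera coordinates, as OpenCV has them; the wrist camera has in their place "hand_eye" (4x4, takes a point from camera to tool coordinates, whose origin is the TCP and whose axes are the flange's). Camera axes: x right, y down, z forward; pixel columns grow to the right and rows downward; lengths in m; the calibration is good to about 2 mm. A picture is of the moment at which its call begins: read the wrist's pose just before it. camera_info takes no time and is no camera call.
- manip.sign_off(): hands the job in, once; it reports no verdict.
The state is a dict: "clock": time; "qpos": joint angles; "qd": joint speeds; "effort": joint torques, N m; "position": TCP position; "ee_rot": TCP orientation; "contact_force": force on the tool from outside, world axes, zero at the start; "moment": the same for the moment, N m; "width": finger opening in m.
Only numpy, scipy, OpenCV 4.12 (cv2) and the standard library are available. Lean on these libraries where they do the work, as an engineer would, in place of code of your own. Each camera call takes 0.05 s, during which the arm holds its last target. There are 200 camera calls.

## Task

Re-arm the rotor of the cocoa bean cracker: its keeper knob has a left-hand thread, so back it well off clockwise, draw out every worn brown beater arm and leave them in the yellow scrap bin. Slide a new blue arm through both lugs of each of the three stations that then stand empty, fully home against its shoulder, and tighten the knob down again to its stop. Leave the other things on the bench alone.

Things in the scene. Friction and masses are not known exactly. Their poses are not given: they have to be found in the camera images.
- new1: New beater arm lying flat, about 0.1 kg: blue paddle 55 long x 24 wide x 14 high, then a round shank 62 long, diameter 14, end tapered 3. Origin: on the axis at the shoulder between them (7 above what it lies on). +x runs along the shank, so the paddle is x = -55 to 0: grip it across its 24. Centre of mass about x = 16. Groove of diameter 8 at x = 49 to 57. Starts on the mat.
- new2: New beater arm lying flat, about 0.1 kg: blue paddle 55 long x 24 wide x 14 high, then a round shank 62 long, diameter 14, end tapered 3. Origin: on the axis at the shoulder between them (7 above what it lies on). +x runs along the shank, so the paddle is x = -55 to 0: grip it across its 24. Centre of mass about x = 16. Groove of diameter 8 at x = 49 to 57. Starts on the mat.
- new3: New beater arm lying flat, about 0.1 kg: blue paddle 55 long x 24 wide x 14 high, then a round shank 62 long, diameter 14, end tapered 3. Origin: on the axis at the shoulder between them (7 above what it lies on). +x runs along the shank, so the paddle is x = -55 to 0: grip it across its 24. Centre of mass about x = 16. Groove of diameter 8 at x = 49 to 57. Starts on the mat.
- worn1: Worn beater arm lying flat, about 0.1 kg: dark brown paddle 55 long x 24 wide x 14 high, then a round shank 62 long, diameter 14, end tapered 3. Origin: on the axis at the shoulder between them (7 above what it lies on). +x runs along the shank, so the paddle is x = -55 to 0: grip it across its 24. Centre of mass about x = 16. Groove of diameter 8 at x = 49 to 57. Starts home in station A, or absent.
- worn2: Worn beater arm lying flat, about 0.1 kg: dark brown paddle 55 long x 24 wide x 14 high, then a round shank 62 long, diameter 14, end tapered 3. Origin: on the axis at the shoulder between them (7 above what it lies on). +x runs along the shank, so the paddle is x = -55 to 0: grip it across its 24. Centre of mass about x = 16. Groove of diameter 8 at x = 49 to 57. Starts home in station B, or absent.
- worn3: Worn beater arm lying flat, about 0.1 kg: dark brown paddle 55 long x 24 wide x 14 high, then a round shank 62 long, diameter 14, end tapered 3. Origin: on the axis at the shoulder between them (7 above what it lies on). +x runs along the shank, so the paddle is x = -55 to 0: grip it across its 24. Centre of mass about x = 16. Groove of diameter 8 at x = 49 to 57. Starts home in station C, or absent.
- cracker: Bean cracker, drum off: green base of radius 160, 42 high; on it a locked rotor (it does not turn; disc radius 86, top at 58) on the upright axis through this origin, which is at bench level. Four stations lie round it, anticlockwise from above from this x axis: A at 60, B at 120, C at 240 degrees, and one at 300 with a good blue arm, fixed, that stays.
- stationA (a point): Station A: mouth of the outer lug's hole, on its axis, 80 from the rotor axis, 80 above the bench; x axis level, pointing inward, the way an arm goes in. Two lugs, 28 wide, tops 13 above the axis, at x = 0 to 8 and 39 to 47, have round holes of diameter 16.4. Arm home: shoulder on the outer lug, its origin and x axis here (1.2 low, by its play).
- stationB (a point): Station B: mouth of the outer lug's hole, on its axis, 80 from the rotor axis, 80 above the bench; x axis level, pointing inward, the way an arm goes in. Two lugs, 28 wide, tops 13 above the axis, at x = 0 to 8 and 39 to 47, have round holes of diameter 16.4. Arm home: shoulder on the outer lug, its origin and x axis here (1.2 low, by its play).
- stationC (a point): Station C: mouth of the outer lug's hole, on its axis, 80 from the rotor axis, 80 above the bench; x axis level, pointing inward, the way an arm goes in. Two lugs, 28 wide, tops 13 above the axis, at x = 0 to 8 and 39 to 47, have round holes of diameter 16.4. Arm home: shoulder on the outer lug, its origin and x axis here (1.2 low, by its play).
- keeper: Steel keeper plate of radius 31 under the knob, rising and falling with it; origin on the rotor axis, 80 above the bench when the knob is tight. Its skirt (radius 25 to 29) drops into the grooves of arms that are fully home and locks them. The knob must stand 3.5 rad or more off its stop for shanks to pass freely.
- knob (a joint): Angle of the keeper knob, rad: 0 = hard on its tight stop, 5.5 = fully backed off. LEFT-HAND thread: turning it clockwise seen from above loosens it (the value grows), anticlockwise tightens it. Knob and keeper rise 1.27 mm per rad. Stiff to turn (0.12 N m); it stays where it is left.
- knob_grip (a point): On the knob's axis at mid-height of its grip, 124 above the bench when tight; turns with the knob. The grip is a black bar 66 long (this x) x 18 wide (this y) x 26 high, reaching 11 above and 15 below this point, with a red mark at one end; take it from above across its 18.
- scrap: Yellow open scrap bin, 210 (x) x 170 (y) x 55 high, walls and floor 5; origin at the centre of its underside. It does not move.
- mat: Black rubber mat, 290 (x) x 190 (y) x 3, fixed to the bench; the new arms lie on it. Origin at the centre of its underside.
- nib_jar: Jar of nibs, radius 30, 85 high, origin under its centre. Bystander: leave it alone.
- spanner: Steel spanner 170 long lying along its x axis, origin under its middle; not needed. Bystander: leave it alone.
- brush: Cleaning brush 170 long lying along its x axis, origin under its middle. Bystander: leave it alone.
- oil: Small bottle of food-grade oil, radius 22, 130 high, origin under its centre. Bystander: leave it alone.
- bowl: Steel sample bowl, radius 52, 34 high, origin under its centre. Bystander: leave it alone.
- scoop: Small aluminium scoop with wooden grip, about 145 long lying along its x axis, 22 high; origin on the underside near the grip's end of the blade. Bystander: leave it alone.
Mind the look-alikes: they are no part of the job. Leave any turquoise look-alike of the new3 alone. Leave any pink look-alike of the worn2 alone.

How it is judged:
On the way, in this order (a step that is already met when the one before it is completed fails the run):
1. the knob is backed off clockwise, at least 3.3 rad from its tight stop (value of joint knob above 3.3 rad), for 0.2 s.
2. every worn arm is out of the rotor (its shoulder more than 14.5 cm from the axis) (horizontal distance between each of worn1, worn2, worn3 and cracker above 0.145 m), for 0.2 s.
3. a new arm is fully home in each of the three stations, and the knob is still backed off (((distance between new1 and stationA below 0.006 m and angle between the x axis of new1 and the x axis of stationA, either way round below 0.08 rad) or (distance between new2 and stationA below 0.006 m and angle between the x axis of new2 and the x axis of stationA, either way round below 0.08 rad) or (distance between new3 and stationA below 0.006 m and angle between the x axis of new3 and the x axis of stationA, either way round below 0.08 rad)) and ((distance between new1 and stationB below 0.006 m and angle between the x axis of new1 and the x axis of stationB, either way round below 0.08 rad) or (distance between new2 and stationB below 0.006 m and angle between the x axis of new2 and the x axis of stationB, either way round below 0.08 rad) or (distance between new3 and stationB below 0.006 m and angle between the x axis of new3 and the x axis of stationB, either way round below 0.08 rad)) and ((distance between new1 and stationC below 0.006 m and angle between the x axis of new1 and the x axis of stationC, either way round below 0.08 rad) or (distance between new2 and stationC below 0.006 m and angle between the x axis of new2 and the x axis of stationC, either way round below 0.08 rad) or (distance between new3 and stationC below 0.006 m and angle between the x axis of new3 and the x axis of stationC, either way round below 0.08 rad)) and value of joint knob above 2 rad), for 0.2 s.
4. the knob is tightened down to its stop (within 0.25 rad) on the three arms (((distance between new1 and stationA below 0.006 m and angle between the x axis of new1 and the x axis of stationA, either way round below 0.08 rad) or (distance between new2 and stationA below 0.006 m and angle between the x axis of new2 and the x axis of stationA, either way round below 0.08 rad) or (distance between new3 and stationA below 0.006 m and angle between the x axis of new3 and the x axis of stationA, either way round below 0.08 rad)) and ((distance between new1 and stationB below 0.006 m and angle between the x axis of new1 and the x axis of stationB, either way round below 0.08 rad) or (distance between new2 and stationB below 0.006 m and angle between the x axis of new2 and the x axis of stationB, either way round below 0.08 rad) or (distance between new3 and stationB below 0.006 m and angle between the x axis of new3 and the x axis of stationB, either way round below 0.08 rad)) and ((distance between new1 and stationC below 0.006 m and angle between the x axis of new1 and the x axis of stationC, either way round below 0.08 rad) or (distance between new2 and stationC below 0.006 m and angle between the x axis of new2 and the x axis of stationC, either way round below 0.08 rad) or (distance between new3 and stationC below 0.006 m and angle between the x axis of new3 and the x axis of stationC, either way round below 0.08 rad)) and value of joint knob below 0.25 rad), for 0.2 s.
At the end, for the whole second after the job is handed in: Each of stations A, B and C holds a new arm, its origin within 6 mm of the station's mouth and its axis within 0.08 rad of the station's; the knob is within 0.25 rad of its tight stop; every worn arm lies at rest inside the scrap bin, its origin within its walls and below the rim (all of step 4 and x of worn1 in the frame of scrap between -0.1 and 0.1 m and y of worn1 in the frame of scrap between -0.08 and 0.08 m and z of each of worn1, worn2, worn3 in the frame of scrap below 0.055 m and linear speed of each of worn1, worn2, worn3 below 0.02 m/s and x of worn2 in the frame of scrap between -0.1 and 0.1 m and y of worn2 in the frame of scrap between -0.08 and 0.08 m and x of worn3 in the frame of scrap between -0.1 and 0.1 m and y of worn3 in the frame of scrap between -0.08 and 0.08 m); the robot touches nothing.
It fails at once if a bystander (jar, spanner, brush, oil bottle, bowl or scoop) is moved more than 4 cm (distance of any of nib_jar, spanner, brush, oil, bowl, scoop from where it was at the start of the episode above 0.04 m).
Of worn1, worn2, worn3 only 1 to 3 are there at a start; the rules pass over those that are not, and their reading is None.
At some moment in a run one of new1, new2, new3 may be knocked a few centimetres aside while the robot is not near it.
Once in a run the grip may slacken for a moment while it holds something.
It also fails if it takes over 210 s, if anything falls off the work surface, if the arm or the gripper's body presses on something with over 40 N, if the wrist force passes 120 N, or if a joint passes its speed limit or range.

## Working session

There is one attempt and no reset: what is moved stays moved. The work goes in short steps, Python scripts to look and compute and a tool call to move; the robot and the scene stay as the last step left them, time stands still between calls to the robot, and variables do not carry over. Pictures are saved under pics/ and viewed, about 12 in all and at most 16, crops included, and the job is handed in when it is done.

Besides the shell and the picture viewer there is one more tool, called after "Request:" by a JSON object that holds its "fn" and its "kwargs", one argument or row to a line. carry_out: Moves the arm, as the interface text tells. Its arguments: {"type":"object","properties":{"moves":{"type":"array","items":{"type":"number"}},"squeeze":{"type":"number"}},"required":["moves"]}

```bash
mkdir -p pics; cat > h.py <<'E'
import numpy as np, cv2
from rig import manip
from scipy.spatial.transform import Rotation as R
def cam(n, st=None):
    i=manip.camera_info(n); f=200/np.tan(np.radians(i['fov_y'])/2)
    K=np.array([[f,0,i['cx']],[0,f,i['cy']],[0,0,1.]]); d=np.array(i['dist'],float)
    if n=='wrist':
        st=st or manip.get_state(); w,x,y,z=st['ee_rot']; T=np.eye(4)
        T[:3,:3]=R.from_quat([x,y,z,w]).as_matrix(); T[:3,3]=st['position']
        C=T@np.array(i['hand_eye']); Rc=C[:3,:3]; c=C[:3,3]
    else:
        Rm=cv2.Rodrigues(np.array(i['rvec'],float))[0]; Rc=Rm.T; c=-Rm.T@np.array(i['tvec'],float).ravel()
    return K,d,Rc,c
def ray(C,px,z):
    K,d,Rc,c=C; p=cv2.undistortPoints(np.array(px,float).reshape(-1,1,2),K,d).reshape(-1,2)
    v=np.c_[p,np.ones(len(p))]@Rc.T; return c+v*((z-c[2])/v[:,2])[:,None]
def proj(C,P):
    K,d,Rc,c=C; rv=cv2.Rodrigues(Rc.T)[0]
    return cv2.projectPoints(np.array(P,float).reshape(-1,1,3),rv,-Rc.T@c,K,d)[0].reshape(-1,2)
def snap(n,name,crop=None,s=1):
    C=cam(n); im=np.ascontiguousarray(manip.get_image(n)[:,:,::-1]); np.save('last_%s.npy'%n,im)
    o=im
    if crop: x0,y0,x1,y1=crop; o=im[y0:y1,x0:x1]
    if s!=1: o=cv2.resize(o,None,fx=s,fy=s,interpolation=cv2.INTER_CUBIC)
    cv2.imwrite('pics/'+name,o); return C,im
E
python3 - <<'E'
from h import *
print({k:np.round(v,3) if not isinstance(v,float) else v for k,v in manip.get_state().items()})
snap('top','top1.png'); snap('scene','scene1.png')
for n in('top','scene','wrist'): print(n,manip.camera_info(n))
E
```

```text
{'clock': 0.0, 'qpos': array([ 1.087,  0.277,  1.506, -0.   ,  1.361, -0.121]), 'qd': array([-0.   , -0.   ,  0.001, -0.002,  0.   , -0.001]), 'effort': array([ 1.0000e-03, -4.1677e+01, -2.4580e+01, -0.0000e+00,  1.1000e-02,
        0.0000e+00]), 'position': array([0.204, 0.537, 0.23 ]), 'ee_rot': array([-0.   ,  0.18 ,  0.984, -0.001]), 'contact_force': array([ 0.165, -0.568, -0.79 ]), 'moment': array([-0.055,  0.004,  0.008]), 'width': 0.08555055533860478}
top {'fov_y': 54.1741206196999, 'cx': 326.29187943359744, 'cy': 198.11173574416782, 'dist': array([-0.05515719,  0.        ,  0.        ,  0.        ,  0.        ]), 'rvec': array([ 2.14455447, -2.10253477,  0.22302704]), 'tvec': array([0.03057095, 0.53158588, 1.08123518])}
scene {'fov_y': 56.010105820249265, 'cx': 319.8469443646051, 'cy': 197.9188881562133, 'dist': array([0.01978647, 0.        , 0.        , 0.        , 0.        ]), 'rvec': array([ 1.18162839,  2.11180035, -1.16714575]), 'tvec': array([ 0.22696086, -0.16733623,  1.55350443])}
wrist {'fov_y': 69.81281901510711, 'cx': 324.2596536343185, 'cy': 201.50590928895932, 'dist': array([-0.01488789,  0.        ,  0.        ,  0.        ,  0.        ]), 'hand_eye': array([[-3.17846503e-04, -9.53281810e-01, -3.02082258e-01,
         7.64070664e-02],
       [ 9.99999929e-01, -2.42083769e-04, -2.88240783e-04,
         2.65656015e-04],
       [ 2.01645484e-04, -3.02082328e-01,  9.53281819e-01,
        -1.42190474e-01],
       [ 0.00000000e+00,  0.00000000e+00,  0.00000000e+00,
         1.00000000e+00]])}
```

View pics/top1.png

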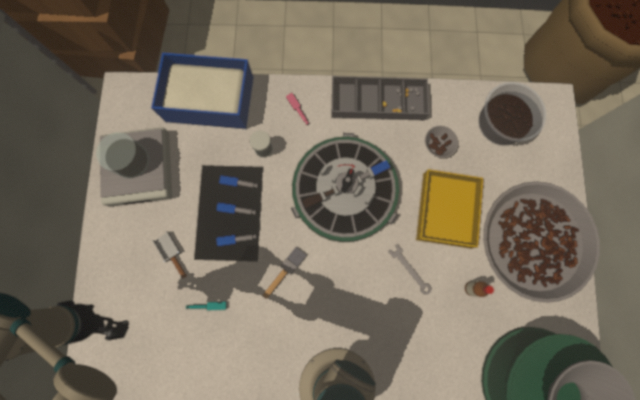

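View pics/scene1.png

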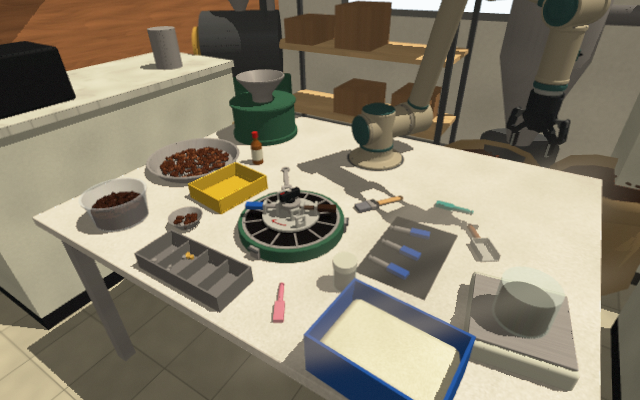

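The top view (up = +x, left = +y) shows the mat at (230,212) with three blue arms at (230,182), (230,209) and (230,240). The cracker is at (347,187), the yellow bin at (450,208), the turquoise look-alike at (207,306) and the pink one at (298,108). I'll enlarge the cracker next and measure the arms.

```bash
python3 - <<'E'
from h import *
im=np.load('last_top.npy'); C=cam('top')
hsv=cv2.cvtColor(im,cv2.COLOR_BGR2HSV)
def rect(m,z,name,lo=60):
    for c in cv2.findContours(m.astype(np.uint8),cv2.RETR_EXTERNAL,cv2.CHAIN_APPROX_NONE)[0]:
        if cv2.contourArea(c)<lo: continue
        P=ray(C,c.reshape(-1,2),z)[:,:2]; r=cv2.minAreaRect((P*1000).astype(np.float32))
        M=cv2.moments(c); print(name,(int(M['m10']/M['m00']),int(M['m01']/M['m00'])),np.round(r[0]),np.round(r[1]),round(r[2],1))
h,s,v=hsv[...,0],hsv[...,1],hsv[...,2]
rect((h>100)&(h<125)&(s>130)&(v>60),.017,'blue')
rect((h>20)&(h<35)&(s>150)&(v>100),.055,'yellow',500)
g=((h>50)&(h<85)&(s>70)); g[:, :270]=0; g[:,420:]=0
rect(g,.042,'green',200)
rect((v<70)&(s<90)&(np.arange(640)[None]<270)&(np.arange(640)[None]>190)&(np.arange(400)[:,None]<265),.003,'mat',2000)
cv2.imwrite('pics/crop1.png',cv2.resize(im[125:250,285:410],None,fx=4.8,fy=4.8,interpolation=cv2.INTER_CUBIC))
E
```

```text
blue (225, 240) [406. 334.] [22. 50.] 9.4
blue (225, 207) [503. 341.] [51. 22.] 81.8
blue (228, 180) [586. 339.] [49. 22.] 82.6
blue (380, 167) [ 638. -123.] [21. 48.] 28.2
yellow (450, 208) [ 509. -321.] [175. 208.] 82.2
mat (228, 213) [491. 331.] [185. 285.] 89.7
```

View pics/crop1.png

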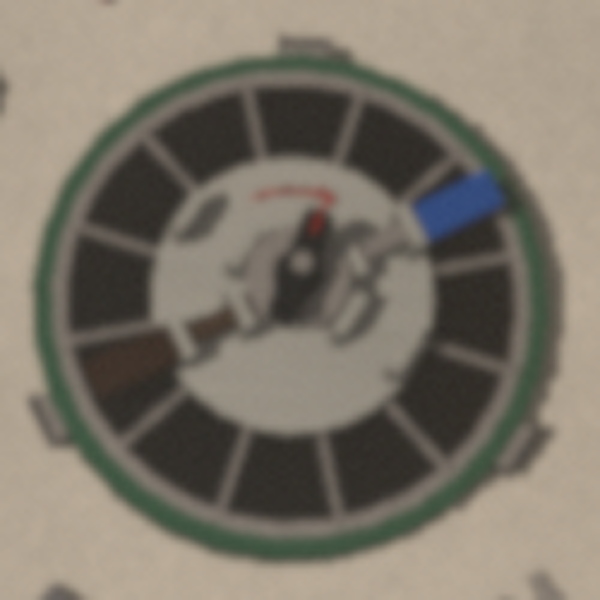

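The crop shows only one brown arm. It is opposite the fixed blue arm at crop (460,205), so it sits in station B. A (outer lug at crop 205,215) and C (395,375) stand empty. The knob's red mark is at (320,215), so the bar lies roughly at -20°, which suits the current wrist yaw. I'll go above the rotor.

Request:
{"fn": "carry_out", "kwargs": {
  "moves": [60,1.9,-3,0.2,0,60,1.9,-3,0.2,0,60,1.9,-3,0.2,0,60,1.9,-3,0.2,0,60,1.9,-3,0.2,0,60,1.9,-3,0.2,0,60,1.9,-3,0.2,0,60,1.9,-3,0.2,0,60,1.9,-3,0.2,0,60,1.9,-3,0.2,0]
}}

```text
clock: 1.1
position: [0.3944, 0.2362, 0.2511]
ee_rot: [-0.0, 0.18, 0.984, -0.0]
contact_force: [0.1, -0.8, 1.2]
width: 0.0513
```

Request:
{"fn": "carry_out", "kwargs": {
  "moves": [60,1.9,-3,0,0,60,1.9,-3,0,0,60,1.9,-3,0,0,60,1.9,-3,0,0,60,1.9,-3,0,0,60,1.9,-3,0,0,60,1.9,-3,0,0,60,1.9,-3,0,0,60,1.9,-3,0,0,60,0,0,0,0]
}}

```text
clock: 2.1
position: [0.5672, -0.0362, 0.2503]
ee_rot: [0.0, 0.182, 0.983, -0.001]
contact_force: [-0.0, 0.8, -0.7]
width: 0.0511
```

```bash
python3 - <<'E'
from h import *
C=cam('top'); print(ray(C,[(346.9,189.2)],.042))
st=manip.get_state(); print(np.round(st['position'],4),np.round(st['ee_rot'],4),st['qpos'])
snap('wrist','w1.png')
E
```

```text
[[ 0.5609188  -0.01914223  0.042     ]]
[ 0.5672 -0.0362  0.2503] [ 4.000e-04  1.823e-01  9.832e-01 -9.000e-04] [-0.18499     0.2557411   1.48622215 -0.00190648  1.39887702 -1.3887707 ]
```

View pics/w1.png

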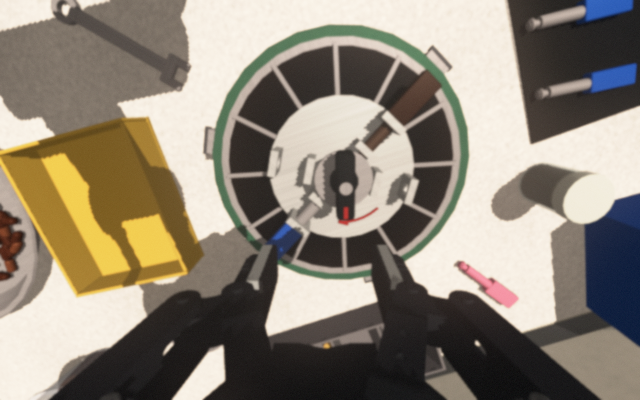

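The wrist view shows the rotor hub with the knob cap at (346,188) and the red mark at (346,212). The brown arm in B runs from (365,148) to (430,85), the fixed blue arm is at (283,238), and the lugs of A at (405,190) and C at (275,162) are empty. Next I'll measure the axis and the angles.

```bash
cat > meas.py <<'E'
from h import *
im=np.load('last_wrist.npy'); st=manip.get_state(); C=cam('wrist',st)
hsv=cv2.cvtColor(im,cv2.COLOR_BGR2HSV); h,s,v=[hsv[...,i].astype(int) for i in range(3)]
def blobs(m,lo):
    for c in cv2.findContours(m.astype(np.uint8),cv2.RETR_EXTERNAL,cv2.CHAIN_APPROX_NONE)[0]:
        if cv2.contourArea(c)>lo: yield c.reshape(-1,2)
def rep(n,m,z,lo=150):
    for c in blobs(m,lo):
        r=cv2.minAreaRect((ray(C,c,z)[:,:2]*1000).astype(np.float32)); b=cv2.boxPoints(r)
        e=[b[1]-b[0],b[2]-b[1]]; e=max(e,key=np.linalg.norm)
        print(n,c.mean(0).round(),np.round(r[0],1),np.round(r[1],1),'ang',round(np.degrees(np.arctan2(e[1],e[0])),1))
E
python3 - <<'E'
from meas import *
g=(h>50)&(h<85)&(s>70)&(v>40)
pts=np.argwhere(g)[:,::-1]; pts=pts[(abs(pts[:,0]-340)<150)&(pts[:,1]<275)]
c=max(blobs(g,300),key=len); hull=cv2.convexHull(c).reshape(-1,2)
P=ray(C,hull,.042)[:,:2]; A=np.c_[2*P,np.ones(len(P))]; x=np.linalg.lstsq(A,(P**2).sum(1),rcond=None)[0]
print('circle',x[:2],np.sqrt(x[2]+x[:2]@x[:2]),len(hull))
rep('blue',(h>100)&(h<125)&(s>130)&(v>60),.086); rep('yel',(h>20)&(h<35)&(s>150)&(v>60),.055,2000)
rep('blueM',(h>100)&(h<125)&(s>130)&(v>60),.017)
br=(h<15)&(s>60)&(v<110)&(v>30); rep('brown',br,.086,300)
print(ray(C,[(346,188)],.14), ray(C,[(346,212)],.135))
print(im[90:100:5,415:425:5],hsv[95,420])
cv2.imwrite('pics/w1c.png',cv2.resize(im[20:280,200:480],None,fx=2.8,fy=2.3*2.8/2.3))
E
```

```text
Traceback (most recent call last):
ValueError: max() iterable argument is empty
```

```bash
python3 - <<'E'
from meas import *
print(hsv[30:38,340],hsv[95,405:425:5])
g=(h>45)&(h<95)&(s>50)&(v>25)
c=np.argwhere(g)[:,::-1]; c=c[(abs(c[:,0]-340)<140)&(c[:,1]<285)]
hull=cv2.convexHull(c.astype(np.int32)).reshape(-1,2)
P=ray(C,hull,.042)[:,:2]
for _ in range(3):
    A=np.c_[2*P,np.ones(len(P))]; x=np.linalg.lstsq(A,(P**2).sum(1),rcond=None)[0]; r=np.sqrt(x[2]+x[:2]@x[:2])
    P=P[abs(np.linalg.norm(P-x[:2],axis=1)-r)<.004]
print('circle',x[:2],r,len(P),len(hull))
rep('blue',(h>100)&(h<125)&(s>130)&(v>60),.086); rep('yel',(h>20)&(h<35)&(s>150)&(v>60),.055,2000)
rep('blueM',(h>100)&(h<125)&(s>130)&(v>60),.017)
br=((h<15)|(h>170))&(s>50)&(v<120)&(v>25); rep('brown',br,.086,200)
print(ray(C,[(346,188)],.14), ray(C,[(346,212)],.135))
cv2.imwrite('pics/w1c.png',cv2.resize(im[60:270,230:440],None,fx=2.85,fy=2.85,interpolation=cv2.INTER_CUBIC))
E
```

```text
[[ 63  68 128]
 [ 62  69 129]
 [ 62  66 128]
 [ 62  68 128]
 [ 61  60 131]
 [ 53  44 144]
 [ 33  29 170]
 [ 18  28 207]] [[ 10 102  85]
 [ 10 101  88]
 [ 10 104  88]
 [ 11 102  85]]
circle [ 0.56409585 -0.01222903] 0.15628603533467528 59 59
blue [618. 266.] [815.6 258.4] [ 65.2 224.9] ang -2.0
blue [612.  77.] [566.3 273.2] [51.2 20.8] ang 81.7
blue [604.   8.] [503.1 273.6] [52.9 17.4] ang 70.1
yel [ 84. 215.] [ 505.6 -333.9] [ 42.9 164. ] ang -6.6
blueM [618. 266.] [887.8 318. ] [ 79.9 275.5] ang -2.0
blueM [612.  77.] [582.4 336.2] [62.8 25.5] ang 81.7
blueM [604.   8.] [505.  336.7] [64.8 21.4] ang 70.1
brown [463. 310.] [776.5  69. ] [87.1 47.2] ang 34.7
brown [168. 306.] [ 645.1 -274.3] [22.6 83.8] ang -70.7
brown [324. 252.] [642.8 -68.2] [49.  35.7] ang 69.0
brown [373. 266.] [697.4 -23.2] [ 45.1 121.1] ang -6.0
brown [  9. 245.] [ 506.2 -416.2] [ 27.2 100.1] ang -40.4
brown [403. 227.] [646.1  35.1] [36.1 53.2] ang -65.3
brown [246. 193.] [ 544.2 -117.2] [26.6 38.5] ang -3.2
brown [431. 185.] [612.9  75.5] [30.7 53.9] ang -29.8
brown [379. 135.] [538.1  37.1] [12.8 28.8] ang -65.2
brown [247. 148.] [502.3 -99.4] [35.9 53.2] ang -42.2
brown [436. 136.] [560.6  94.6] [27.6 53.5] ang -7.9
brown [264.  99.] [462.8 -60.1] [28.4 53.5] ang -64.2
brown [410.  90.] [514.9  82.9] [48.  53.2] ang -29.6
brown [297.  66.] [445.9 -17.6] [16.9 30. ] ang -85.5
brown [541.  76.] [532.8 218.5] [ 62.4 139.8] ang -0.4
[[ 0.56391971 -0.01204786  0.14      ]] [[ 0.58755828 -0.02011443  0.135     ]]
```

View pics/w1c.png

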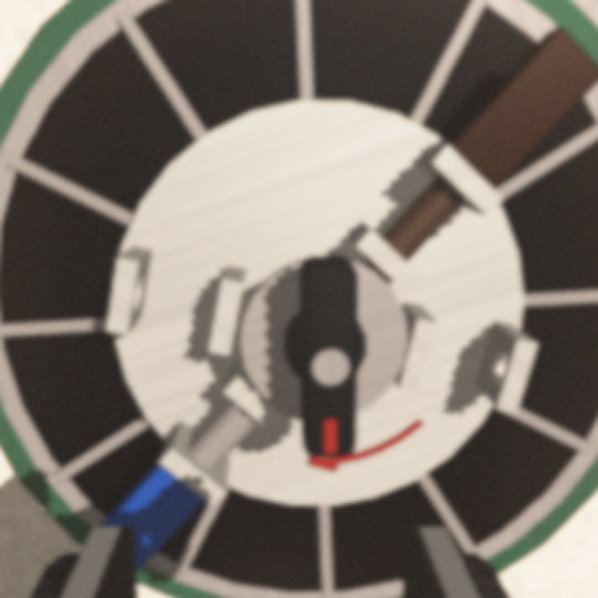

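The centre comes out at (0.564, -0.012) by two methods that agree. The bar is vertical in the image at column 346, i.e. aligned with the tool x axis. I'll descend towards the knob.

Request:
{"fn": "carry_out", "kwargs": {
  "moves": [60,-0.15,1.2,-2,0,60,-0.15,1.2,-2,0,60,0,0,-2,0,60,0,0,-2,0,60,0,0,0,0,60,0,0,0,0,60,0,0,0,0,60,0,0,0,0,60,0,0,0,0,60,0,0,0,0]
}}

```text
clock: 3.15
position: [0.5623, -0.0085, 0.1719]
ee_rot: [0.001, 0.18, 0.984, 0.0]
contact_force: [0.3, 0.5, -0.0]
width: 0.0513
```

```bash
python3 - <<'E'
from h import *
C,im=snap('wrist','w2.png'); st=manip.get_state(); print(np.round(st['position'],4))
print(proj(C,[(.564,-.012,.124),(.564,-.012,.086)]))
hsv=cv2.cvtColor(im,cv2.COLOR_BGR2HSV); C2=cam('wrist')
# brown arm centre line, points from the earlier view are in px of picture 1
E
```

```text
[ 0.5623 -0.0085  0.1717]
[[320.20001601 226.7102957 ]
 [320.80315562 209.25451303]]
```

View pics/w2.png

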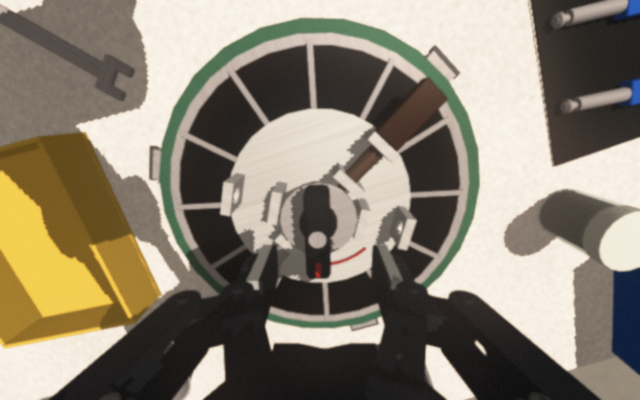

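The bar is at column 318 against a finger mid-line of about 324, so it lies about 3 mm to the -y side. I'll correct that, descend and grip.

Request:
{"fn": "carry_out", "kwargs": {
  "moves": [60,0.15,-0.35,-1.5,0,60,0,0,-1.5,0,60,0,0,-1.5,0,60,0,0,-1.2,0,60,0,0,-0.5,0,60,0,0,0,0,60,0,0,0,0,60,0,0,0,0,60,0,0,0,0,60,0,0,0,0],
  "squeeze": 40
}}

```text
clock: 4.2
position: [0.5639, -0.0119, 0.1098]
ee_rot: [0.0, 0.18, 0.984, 0.0]
contact_force: [0.3, -0.3, 0.4]
width: 0.0513
```

Request:
{"fn": "carry_out", "kwargs": {
  "moves": [40,0,0,0,0,40,0,0,0,0,30,0,0,0,0,10,0,0,0,0,10,0,0,0,0,10,0,0,0,0,10,0,0,0,0,10,0,0,0,0,10,0,0,0,0,10,0,0,0,0]
}}

```text
clock: 5.2
position: [0.5629, -0.0138, 0.1099]
ee_rot: [-0.0, 0.18, 0.984, -0.002]
contact_force: [-3.7, -4.7, 3.6]
width: 0.0172
```

```bash
cat > st.py <<'E'
from h import *
st=manip.get_state(); w,x,y,z=st['ee_rot']; t=R.from_quat([x,y,z,w]).as_matrix()
print('t',st['clock'],'p',np.round(st['position'],4),'yaw',round(np.degrees(np.arctan2(t[1,0],t[0,0])),1),'F',np.round(st['contact_force'],1),'M',np.round(st['moment'],2),'w',round(st['width'],4),'j6',round(st['qpos'][5],2))
E
python3 st.py
```

```text
t 5.2 p [ 0.5629 -0.0138  0.1099] yaw 159.3 F [-3.7 -4.7  3.6] M [-0.73  0.36  0.15] w 0.0172 j6 -1.35
```

Request:
{"fn": "carry_out", "kwargs": {
  "moves": [10,-0.1,-0.2,0,0,10,0,0,0.02,-0.145,10,0,0,0.02,-0.145,10,0,0,0.02,-0.145,10,0,0,0.02,-0.145,10,0,0,0.02,-0.145,10,0,0,0.02,-0.145,10,0,0,0.02,-0.145,10,0,0,0,0,10,0,0,0,0],
  "squeeze": 60
}}

```text
clock: 6.2
position: [0.5657, -0.0116, 0.1114]
ee_rot: [0.001, 0.636, 0.771, 0.004]
contact_force: [4.2, 6.5, -0.0]
width: 0.0173
```

```bash
python3 st.py
```

```text
t 6.2 p [ 0.5657 -0.0116  0.1114] yaw 101.0 F [ 4.2  6.5 -0. ] M [ 0.89 -0.76 -0.08] w 0.0173 j6 -0.34
```

Request:
{"fn": "carry_out", "kwargs": {
  "moves": [10,0.25,0.1,0,0,10,0,0,0.02,-0.145,10,0,0,0.02,-0.145,10,0,0,0.02,-0.145,10,0,0,0.02,-0.145,10,0,0,0.02,-0.145,10,0,0,0.02,-0.145,10,0,0,0.02,-0.145,10,0,0,0.02,-0.145,10,0,0,0,0]
}}

```text
clock: 7.2
position: [0.5696, -0.0132, 0.1129]
ee_rot: [0.002, 0.955, 0.296, 0.004]
contact_force: [7.3, 0.8, -1.9]
width: 0.0168
```

```bash
python3 st.py
```

```text
t 7.2 p [ 0.5696 -0.0132  0.1129] yaw 34.4 F [ 7.3  0.8 -1.9] M [ 0.03 -1.13 -0.09] w 0.0168 j6 0.82
```

Request:
{"fn": "carry_out", "kwargs": {
  "moves": [10,0.1,-0.2,0,0,10,0,0,0.02,-0.145,10,0,0,0.02,-0.145,10,0,0,0.02,-0.145,10,0,0,0.02,-0.145,10,0,0,0.02,-0.145,10,0,0,0.02,-0.145,10,0,0,0.02,-0.145,10,0,0,0.02,-0.145,10,0,0,0.02,-0.145]
}}

```text
clock: 8.2
position: [0.5693, -0.0177, 0.1145]
ee_rot: [0.002, 0.938, -0.346, 0.004]
contact_force: [3.8, -7.0, -3.2]
width: 0.0169
```

Request:
{"fn": "carry_out", "kwargs": {
  "moves": [10,0,0,0.02,-0.145,10,0,0,0.02,-0.145,10,0,0,0.02,-0.145,10,0,0,0,0,10,0,0,0,0,10,0,0,0,0,10,0,0,0,0,10,0,0,0,0,10,0,0,0,0,10,0,0,0,0]
}}

```text
clock: 9.2
position: [0.5681, -0.0187, 0.1151]
ee_rot: [0.002, 0.843, -0.538, 0.003]
contact_force: [2.4, -8.9, -0.9]
width: 0.0169
```

```bash
python3 st.py
```

```text
t 9.2 p [ 0.5681 -0.0187  0.1151] yaw -65.1 F [ 2.4 -8.9 -0.9] M [-1.35 -0.31 -0.11] w 0.0169 j6 2.56
```

The knob is now 3.92 rad off its stop. Four grip readings agree on an axis of (0.5663, -0.0150). I'll release, raise and turn towards B.

Request:
{"fn": "carry_out", "kwargs": {
  "moves": [50,0,0,0,0,50,0,0,0,0,50,0,0,0,0,50,0,0,2,0,50,0,0,3,0.1,50,0,0,3,0.14,50,0,0,0,0.14,50,0,0,0,0.14,50,0,0,0,0.14,50,0,0,0,0.14]
}}

```text
clock: 10.2
position: [0.5657, -0.0144, 0.1947]
ee_rot: [-0.0, 0.986, -0.164, -0.0]
contact_force: [-0.6, -0.1, 0.1]
width: 0.0426
```

Request:
{"fn": "carry_out", "kwargs": {
  "moves": [50,-0.6,1.4,0,0.14,50,-0.6,1.4,0,0.14,50,-0.6,1.4,0,0.14,50,-0.6,1.4,0,0.14,50,-0.6,1.4,0,0.14,50,-0.6,1.4,0,0.14,50,-0.6,1.4,0,0.14,50,0,0,0,0.14,50,0,0,0,0.14,50,0,0,0,0.14]
}}

```text
clock: 11.2
position: [0.5236, 0.0837, 0.1946]
ee_rot: [-0.0, 0.86, 0.51, -0.0]
contact_force: [0.5, 0.1, 0.3]
width: 0.0423
```

Request:
{"fn": "carry_out", "kwargs": {
  "moves": [50,0,0,0,0.14,50,0,0,0,0.14,50,0,0,0,0.14,50,0,0,0,0.14,50,0,0,0,0.14,50,0,0,0,0.14,50,0,0,0,0.14,50,0,0,0,0,50,0,0,0,0,50,0,0,0,0]
}}

```text
clock: 12.2
position: [0.5239, 0.0832, 0.1947]
ee_rot: [-0.0, 0.523, 0.853, 0.0]
contact_force: [0.4, 0.8, 0.7]
width: 0.0427
```

```bash
python3 st.py; python3 - <<'E'
from h import *
C,im=snap('wrist','w3.png')
# expected picture of B's worn arm for a few bearings
from h import *
for a in (110,114,118): 
    u=np.array([np.cos(np.radians(a)),np.sin(np.radians(a))]); print(a,proj(C,[(*(np.array([.5663,-.015])+r*u),.086) for r in(80,)and(.08,.135)]).round())
E
```

```text
t 12.2 p [0.5239 0.0832 0.1947] yaw 117.0 F [0.4 0.8 0.7] M [-0.06 -0.01  0.01] w 0.0427 j6 -0.45
110 [[327. 226.]
 [334. 169.]]
114 [[321. 226.]
 [324. 168.]]
118 [[315. 226.]
 [313. 168.]]
```

View pics/w3.png

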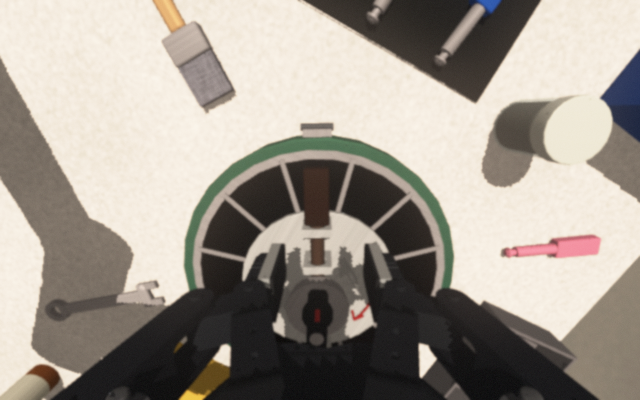

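The worn arm lies upright in the picture from (316,226) to (316,168). That puts B at a bearing of about 117°, so A is at 57° and C at 237°. I'll go down and grip it.

Request:
{"fn": "carry_out", "kwargs": {
  "moves": [50,-0.4,-0.6,-2,0,50,0,0,-2.5,0,50,0,0,-2.5,0,50,0,0,-2.5,0,50,0,0,-2.0,0,50,0,0,-1.2,0,50,0,0,0,0,50,0,0,0,0,50,0,0,0,0,50,0,0,0,0]
}}

```text
clock: 13.25
position: [0.5209, 0.0771, 0.0688]
ee_rot: [0.001, 0.522, 0.853, 0.001]
contact_force: [-0.0, -0.4, 0.1]
width: 0.0425
```

Request:
{"fn": "carry_out", "kwargs": {
  "moves": [20,0,0,0,0,20,0,0,0,0,20,0,0,0,0,20,0,0,0,0,20,0,0,0,0,20,0,0,0,0,20,0,0,0,0,20,0,0,0,0,20,0,0,0,0,20,0,0,0,0],
  "squeeze": 60
}}

```text
clock: 14.25
position: [0.5206, 0.0772, 0.0684]
ee_rot: [0.001, 0.522, 0.853, 0.0]
contact_force: [-0.9, 0.0, 6.2]
width: 0.0227
```

```bash
python3 st.py
```

```text
t 14.25 p [0.5206 0.0772 0.0684] yaw 117.1 F [-0.9  0.   6.2] M [-0.04  0.05 -0.03] w 0.0227 j6 -0.46
```

Request:
{"fn": "carry_out", "kwargs": {
  "moves": [20,0,0,0.05,0,20,-0.45,0.9,0,0,20,-0.45,0.9,0,0,20,-0.45,0.9,0,0,20,-0.55,1.07,0,0,20,-0.55,1.07,0,0,20,-0.55,1.07,0,0,20,-0.55,1.07,0,0,20,-0.55,1.07,0,0,20,0,0,0,0]
}}

```text
clock: 15.25
position: [0.4776, 0.1591, 0.0679]
ee_rot: [-0.001, 0.521, 0.854, -0.0]
contact_force: [0.5, -0.8, -0.4]
width: 0.0223
```

```bash
python3 st.py; python3 - <<'E'
from h import *
snap('wrist','w4.png')
E
```

```text
t 15.25 p [0.4776 0.1591 0.0679] yaw 117.2 F [ 0.5 -0.8 -0.4] M [ 0.03  0.06 -0.04] w 0.0223 j6 -0.29
```

View pics/w4.png

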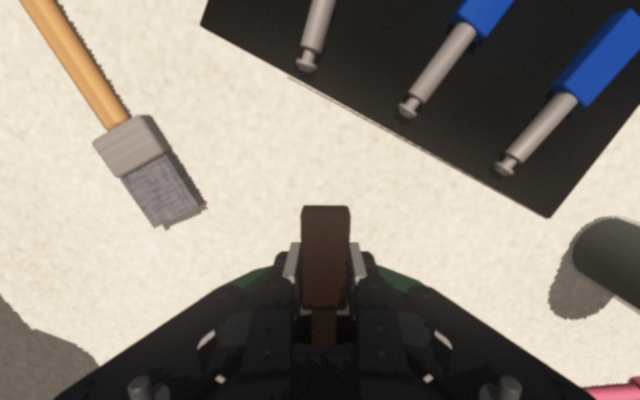

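The worn arm is held straight in the jaws at (325,260). Now I'll take it to the bin.

Request:
{"fn": "carry_out", "kwargs": {
  "moves": [20,0,0,4,0,20,0,0,4.6,0,20,0,0,4.6,0,20,0.1,-4,0,0.14,20,0.1,-4.5,0,0.14,20,0.1,-4.5,0,0.14,20,0.1,-4.5,0,0.14,20,0.1,-4.5,0,0.14,20,0.1,-4.5,0,0.14,20,0.1,-4.5,0,0.12]
}}

```text
clock: 16.3
position: [0.486, -0.143, 0.2003]
ee_rot: [0.0, 0.085, 0.996, -0.0]
contact_force: [0.1, -1.1, -1.6]
width: 0.0227
```

Request:
{"fn": "carry_out", "kwargs": {
  "moves": [20,0.1,-4.5,0,0,20,0.1,-4.5,0,0,20,0.1,-4.5,0,0,20,0.1,-3,0,0,20,0,0,0,0,20,0,0,0,0,20,0,0,0,0,20,0,0,0,0,20,0,0,0,0,20,0,0,0,0]
}}

```text
clock: 17.3
position: [0.4905, -0.305, 0.2005]
ee_rot: [0.0, 0.086, 0.996, -0.0]
contact_force: [0.2, 0.6, -1.2]
width: 0.0229
```

```bash
python3 st.py; python3 - <<'E'
from h import *
snap('top','t2.png',(285,120,505,270),3.5)
E
```

```text
t 17.3 p [ 0.4905 -0.305   0.2005] yaw 170.1 F [ 0.2  0.6 -1.2] M [ 0.07  0.01 -0.06] w 0.0229 j6 -2.08
```

View pics/t2.png

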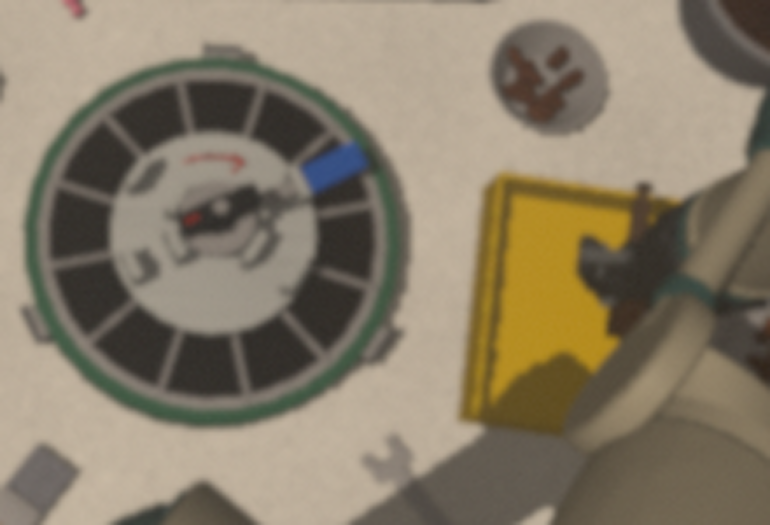

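The arm hangs over the bin, and B, A and C are all empty. I'll lower and release.

Request:
{"fn": "carry_out", "kwargs": {
  "moves": [20,0,-0.5,-4,0,20,0,-0.5,-4,0,20,0,0,-4,0,20,0,0,-3.5,0,20,0,0,-2,0,20,0,0,-1.2,0,20,0,0,0,0,40,0,0,0,0,50,0,0,0,0,50,0,0,0,0]
}}

```text
clock: 18.35
position: [0.4913, -0.3165, 0.0148]
ee_rot: [0.001, 0.087, 0.996, -0.001]
contact_force: [0.0, 0.4, 0.1]
width: 0.0428
```

Request:
{"fn": "carry_out", "kwargs": {
  "moves": [50,0,0,2,0,50,0,0,4,0,50,0,0,4.5,0,50,0,0,4.5,0,50,0,0,4,0,50,-1,4.5,0,0,50,-1,4.5,0,0,50,-1,4.5,0,0,50,-1,4.5,0,0,50,-1,4.5,0,0]
}}

```text
clock: 19.35
position: [0.4398, -0.0893, 0.2043]
ee_rot: [0.001, 0.087, 0.996, -0.0]
contact_force: [0.1, 0.0, -0.8]
width: 0.0425
```

```bash
python3 st.py; python3 - <<'E'
from h import *
C,im=snap('top','t3.png')
hsv=cv2.cvtColor(im,cv2.COLOR_BGR2HSV); h,s,v=[hsv[...,i] for i in range(3)]
for n,m,z in(('worn',((h<15)|(h>170))&(s>60)&(v<110),.02),('blue',(h>100)&(h<125)&(s>130)&(v>60),.017)):
    for c in cv2.findContours(m.astype(np.uint8),cv2.RETR_EXTERNAL,cv2.CHAIN_APPROX_NONE)[0]:
        q=c.reshape(-1,2)
        if cv2.contourArea(c)<40: continue
        if n=='worn' and not(420<q[:,0].mean()<482 and 165<q[:,1].mean()<250): continue
        r=cv2.minAreaRect((ray(C,q,z)[:,:2]*1000).astype(np.float32)); print(n,q.mean(0).round(),np.round(r,0) if 0 else r)
E
```

```text
t 19.35 p [ 0.4398 -0.0893  0.2043] yaw 170.0 F [ 0.1  0.  -0.8] M [ 0.09 -0.02 -0.05] w 0.0425 j6 -1.75
blue [225. 240.] ((406.08673095703125, 333.84906005859375), (20.41573715209961, 49.45393371582031), 9.455154418945312)
blue [225. 208.] ((502.62921142578125, 340.9366760253906), (50.48763656616211, 22.30791664123535), 79.94393157958984)
blue [228. 180.] ((585.8593139648438, 338.8133850097656), (48.55632781982422, 21.354524612426758), 82.88414001464844)
```

Request:
{"fn": "carry_out", "kwargs": {
  "moves": [50,0.5,4.1,0,-0.14,50,0.5,4.1,0,-0.14,50,0.5,4.1,0,-0.14,50,0.5,4.1,0,-0.14,50,0.5,4.1,0,-0.14,50,0.5,4.1,0,-0.14,50,0.5,4.1,0,-0.14,50,0.5,4.1,0,-0.14,50,0.5,4.1,0,-0.14,50,0.5,4.1,0,-0.14]
}}

```text
clock: 20.4
position: [0.4898, 0.3102, 0.2043]
ee_rot: [0.001, 0.697, 0.717, 0.001]
contact_force: [0.8, -0.5, -0.5]
width: 0.0427
```

Request:
{"fn": "carry_out", "kwargs": {
  "moves": [50,0,0,0,0,50,0,0,0,0,50,0,0,0,0,50,0,0,0,0,50,0,0,0,0,50,0,0,0,0,50,0,0,0,0,50,0,0,0,0,50,0,0,0,0,50,0,0,0,0]
}}

```text
clock: 21.4
position: [0.4895, 0.3086, 0.2032]
ee_rot: [0.0, 0.695, 0.719, 0.0]
contact_force: [0.3, -0.5, 0.0]
width: 0.0425
```

```bash
python3 st.py; python3 - <<'E'
from h import *
snap('wrist','w5.png')
from meas import *
rep('blue',(h>100)&(h<125)&(s>130)&(v>60),.015,300)
E
```

```text
t 21.4 p [0.4895 0.3086 0.2032] yaw 91.9 F [ 0.3 -0.5  0. ] M [ 0.05 -0.01 -0.04] w 0.0425 j6 0.41
blue [407. 157.] [585.  337.1] [55.2 26.5] ang 81.9
blue [252. 156.] [406.  333.1] [26.  55.1] ang -80.8
blue [336. 153.] [502.5 338.9] [55.9 25.7] ang 82.9
blue [607. 115.] [804.9 373.2] [ 85.7 271.9] ang -70.0
```

View pics/w5.png

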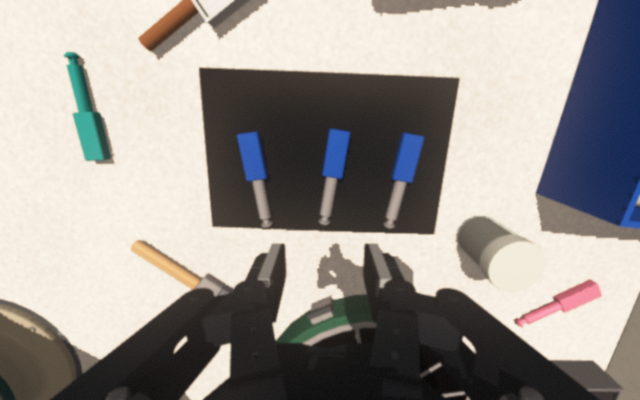

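The picture shows three blue arms on the mat with paddle centres at (252,156), (336,153) and (407,157). The turquoise look-alike at (88,120) lies off the mat and the pink one at (560,303), and both are left alone. I'll take the middle blue arm first.

Request:
{"fn": "carry_out", "kwargs": {
  "moves": [50,0.5,1.1,-3,-0.08,50,0.5,1.2,-3,-0.08,50,0,0,-3.5,0,50,0,0,-4,0,50,0,0,-3,0,50,0,0,-2,0,50,0,0,-0.9,0,50,0,0,-0.4,0,50,0,0,0,0,50,0,0,0,0]
}}

```text
clock: 22.45
position: [0.5004, 0.332, 0.0064]
ee_rot: [0.0, 0.751, 0.661, 0.001]
contact_force: [-0.4, -0.1, 1.0]
width: 0.0426
```

Request:
{"fn": "carry_out", "kwargs": {
  "moves": [40,0,0,0,0,30,0,0,0,0,20,0,0,0,0,20,0,0,0,0,20,0,0,0,0,20,0,0,0,0,20,0,0,0,0,20,0,0,0,0,20,0,0,0,0,20,0,0,0,0],
  "squeeze": 60
}}

```text
clock: 23.45
position: [0.5002, 0.3319, 0.0065]
ee_rot: [0.0, 0.751, 0.661, 0.001]
contact_force: [-0.6, -0.5, 5.9]
width: 0.0221
```

```bash
python3 st.py
```

```text
t 23.45 p [0.5002 0.3319 0.0065] yaw 82.7 F [-0.6 -0.5  5.9] M [-0.01  0.13 -0.02] w 0.0221 j6 0.6
```

Request:
{"fn": "carry_out", "kwargs": {
  "moves": [35,0,0,0,0,35,0,0,0,0,35,0,0,-0.3,0,35,0,0,0,0,20,0,0,0,0,20,0,0,0,0,20,0,0,0,0,20,0,0,0,0,20,0,0,0,0,20,0,0,0,0],
  "squeeze": 80
}}

```text
clock: 24.45
position: [0.4999, 0.3318, 0.0033]
ee_rot: [0.0, 0.751, 0.661, 0.001]
contact_force: [-1.4, 0.2, 9.4]
width: 0.0218
```

```bash
python3 st.py
```

```text
t 24.45 p [0.4999 0.3318 0.0033] yaw 82.7 F [-1.4  0.2  9.4] M [-0.14  0.26 -0.03] w 0.0218 j6 0.6
```

Request:
{"fn": "carry_out", "kwargs": {
  "moves": [20,0,0,2,0,20,0,0,4,0,20,0,0,3,0,20,-0.3,-3,0,0.119,20,-0.3,-3.5,0,0.119,20,-0.3,-3.5,0,0.119,20,-0.4,-3.5,0,0.119,20,-0.4,-3.5,0,0.119,20,0,-1.2,0,0,20,0,0,0,0]
}}

```text
clock: 25.45
position: [0.4823, 0.1484, 0.0919]
ee_rot: [-0.0, 0.526, 0.851, -0.0]
contact_force: [-0.7, 0.2, -1.0]
width: 0.0215
```

Request:
{"fn": "carry_out", "kwargs": {
  "moves": [20,0,0,-1,0,20,0,0,-1,0,20,0,0,0,0,20,0,0,0,0,20,0,0,0,0,20,0,0,0,0,20,0,0,0,0,20,0,0,0,0,20,0,0,0,0,20,0,0,0,0]
}}

```text
clock: 26.45
position: [0.4826, 0.1495, 0.0723]
ee_rot: [0.0, 0.524, 0.852, 0.0]
contact_force: [0.6, -0.4, -1.0]
width: 0.0218
```

```bash
python3 st.py; python3 - <<'E'
from h import *
C,im=snap('wrist','w6.png')
st=manip.get_state();p=np.array(st['position'])
d=p[:2]-np.array([.5663,-.015]); print('r',np.linalg.norm(d),'bearing',np.degrees(np.arctan2(d[1],d[0])))
E
```

```text
t 26.45 p [0.4826 0.1495 0.0723] yaw 116.8 F [ 0.6 -0.4 -1. ] M [0.08 0.05 0.02] w 0.0218 j6 -0.31
r 0.1846048600409183 bearing 116.99452505148571
```

View pics/w6.png

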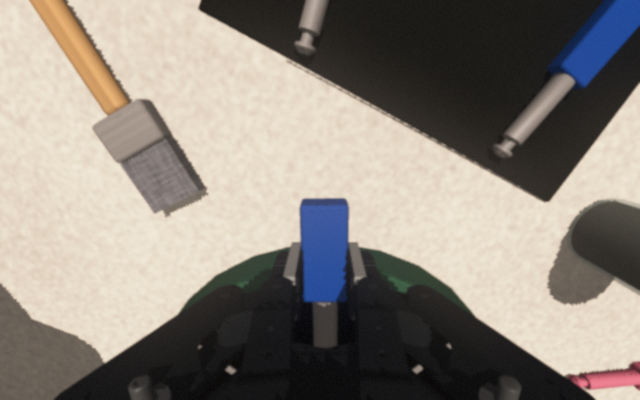

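Request:
{"fn": "carry_out", "kwargs": {
  "moves": [20,0.03,0.01,0.07,0,20,0.27,-0.535,0,0,20,0.27,-0.535,0,0,20,0.225,-0.446,0,0,20,0.225,-0.446,0,0,20,0.225,-0.446,0,0,20,0.225,-0.446,0,0,20,0.225,-0.446,0,0,20,0.225,-0.446,0,0,20,0,0,0,0]
}}

```text
clock: 27.5
position: [0.5022, 0.1116, 0.073]
ee_rot: [0.0, 0.524, 0.852, 0.0]
contact_force: [0.0, -0.4, -1.0]
width: 0.0222
```

```bash
cat > rad.py <<'E'
import sys
from h import *
import st as S
p=np.array(S.st['position']); a=np.radians(float(sys.argv[1])); d=p[:2]-np.array([.5663,-.015])
print('r %.1f perp %.1f mm (perp + = larger bearing)'%(1e3*d@[np.cos(a),np.sin(a)],1e3*d@[-np.sin(a),np.cos(a)]))
F=S.st['contact_force']; print('Fr %.1f Fperp %.1f Fz %.1f'%(F[0]*np.cos(a)+F[1]*np.sin(a),-F[0]*np.sin(a)+F[1]*np.cos(a),F[2]))
E
python3 rad.py 116.8
```

```text
t 27.5 p [0.5022 0.1116 0.073 ] yaw 116.8 F [ 0.  -0.4 -1. ] M [0.04 0.05 0.03] w 0.0222 j6 -0.38
r 141.9 perp 0.2 mm (perp + = larger bearing)
Fr -0.4 Fperp 0.1 Fz -1.0
```

Request:
{"fn": "carry_out", "kwargs": {
  "moves": [20,0.18,-0.357,0,0,20,0.18,-0.357,0,0,20,0.18,-0.357,0,0,20,0.18,-0.357,0,0,20,0.18,-0.357,0,0,20,0.18,-0.357,0,0,20,0.18,-0.357,0,0,20,0.18,-0.357,0,0,20,0,0,0,0,20,0,0,0,0]
}}

```text
clock: 28.5
position: [0.5161, 0.0835, 0.0729]
ee_rot: [-0.0, 0.524, 0.852, 0.0]
contact_force: [0.5, 0.4, -1.1]
width: 0.0218
```

```bash
python3 rad.py 116.8
```

```text
t 28.5 p [0.5161 0.0835 0.0729] yaw 116.8 F [ 0.5  0.4 -1.1] M [ 0.05  0.09 -0.03] w 0.0218 j6 -0.44
r 110.6 perp 0.4 mm (perp + = larger bearing)
Fr 0.1 Fperp -0.7 Fz -1.1
```

Request:
{"fn": "carry_out", "kwargs": {
  "moves": [20,0.09,-0.18,0,0,20,0.09,-0.18,0,0,20,0.09,-0.18,0,0,20,0.09,-0.18,0,0,20,0.09,-0.18,0,0,20,0,0,0,0,20,0,0,0,0,20,0,0,0,0,20,0,0,0,0,20,0,0,0,0]
}}

```text
clock: 29.5
position: [0.5206, 0.0747, 0.073]
ee_rot: [0.0, 0.524, 0.852, 0.0]
contact_force: [-0.2, 0.5, -1.0]
width: 0.0217
```

```bash
python3 rad.py 116.8
```

```text
t 29.5 p [0.5206 0.0747 0.073 ] yaw 116.8 F [-0.2  0.5 -1. ] M [-0.06  0.    0.06] w 0.0217 j6 -0.46
r 100.7 perp 0.4 mm (perp + = larger bearing)
Fr 0.5 Fperp -0.0 Fz -1.0
```

Nothing is pressing yet, so I'll keep advancing in small steps until the shoulder meets the lug.

Request:
{"fn": "carry_out", "kwargs": {
  "moves": [20,0.045,-0.09,0,0,20,0.045,-0.09,0,0,20,0.045,-0.09,0,0,20,0.045,-0.09,0,0,20,0.045,-0.09,0,0,20,0,0,0,0,20,0,0,0,0,20,0,0,0,0,20,0,0,0,0,20,0,0,0,0]
}}

```text
clock: 30.5
position: [0.5208, 0.074, 0.073]
ee_rot: [-0.003, 0.525, 0.851, 0.002]
contact_force: [-3.3, 12.6, 2.7]
width: 0.0222
```

```bash
python3 rad.py 116.8
```

```text
t 30.5 p [0.5208 0.074  0.073 ] yaw 116.7 F [-3.3 12.6  2.7] M [2.03 0.6  0.08] w 0.0222 j6 -0.47
r 100.0 perp 0.5 mm (perp + = larger bearing)
Fr 12.7 Fperp -2.8 Fz 2.7
```

The arm stopped at r = 100.0 with a 12.7 N push and all of the shank in, which matches home. I'll release, rise and look.

Request:
{"fn": "carry_out", "kwargs": {
  "moves": [30,0,0,0,0,45,0,0,0,0,45,0,0,0,0,45,0,0,1,0,45,0,0,3,0,45,0,0,4,0,45,0,0,4,0,45,0,0,0.5,0,45,0,0,0,0,45,0,0,0,0]
}}

```text
clock: 31.5
position: [0.5221, 0.0699, 0.1973]
ee_rot: [-0.001, 0.524, 0.852, -0.0]
contact_force: [-0.5, 0.4, -0.8]
width: 0.0387
```

```bash
python3 - <<'E'
from h import *
C,im=snap('wrist','w7.png',(200,80,450,330),2.2)
a=np.radians(116.8);u=np.array([np.cos(a),np.sin(a)]);print(proj(C,[(*(np.array([.5663,-.015])+r*u),.086) for r in(.08,.135)]).round())
from meas import *
rep('blue',(h>100)&(h<125)&(s>130)&(v>60),.086)
E
```

```text
[[325. 214.]
 [325. 155.]]
blue [324. 183.] [516.3  81.3] [23.6 54.5] ang -62.5
```

View pics/w7.png

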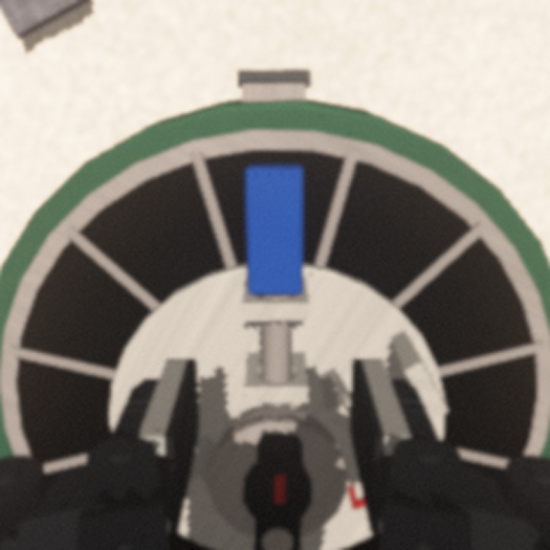

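The paddle bears on the outer lug: shoulder at row 214, exactly as predicted. B is done, so I'll go for the next arm.

Request:
{"fn": "carry_out", "kwargs": {
  "moves": [50,-0.4,4,0,-0.1,50,-0.5,4,0,-0.1,50,-0.5,4,0,-0.1,50,-0.5,4,0,-0.1,50,-0.5,4,0,0,50,-0.5,4,0,0,50,0,0,0,0,50,0,0,0,0,50,0,0,0,0,50,0,0,0,0]
}}

```text
clock: 32.55
position: [0.4939, 0.3088, 0.1974]
ee_rot: [-0.0, 0.683, 0.73, -0.001]
contact_force: [0.3, -0.7, -0.2]
width: 0.0428
```

```bash
python3 st.py; python3 - <<'E'
from h import *
snap('wrist','w8.png')
from meas import *
rep('blue',(h>100)&(h<125)&(s>130)&(v>60),.015,300)
E
```

```text
t 32.55 p [0.4939 0.3088 0.1974] yaw 93.8 F [ 0.3 -0.7 -0.2] M [ 0.02  0.03 -0.  ] w 0.0428 j6 0.37
blue [405. 160.] [585.2 337.1] [55.4 26.7] ang 81.6
blue [248. 154.] [406.2 333. ] [26.  55.5] ang -80.6
blue [609. 124.] [802.5 373.1] [ 90.5 284.2] ang -68.0
```

Request:
{"fn": "carry_out", "kwargs": {
  "moves": [50,3,0.7,-2,-0.07,50,3,0.7,-2,-0.07,50,2.86,0.7,-2.4,-0.073,50,0,0,-4,0,50,0,0,-4,0,50,0,0,-3,0,50,0,0,-1.4,0,50,0,0,-0.6,0,50,0,0,0,0,50,0,0,0,0]
}}

```text
clock: 33.6
position: [0.5838, 0.3315, 0.0058]
ee_rot: [0.001, 0.757, 0.654, 0.002]
contact_force: [-0.3, 0.8, -0.1]
width: 0.0427
```

Request:
{"fn": "carry_out", "kwargs": {
  "moves": [40,0,0,0,0,30,0,0,0,0,20,0,0,0,0,20,0,0,0,0,20,0,0,0,0,20,0,0,0,0,20,0,0,0,0,20,0,0,0,0,20,0,0,0,0,20,0,0,0,0],
  "squeeze": 80
}}

```text
clock: 34.6
position: [0.5834, 0.3316, 0.0058]
ee_rot: [0.001, 0.756, 0.654, 0.001]
contact_force: [-0.6, -0.6, 6.3]
width: 0.0215
```

```bash
python3 st.py
```

```text
t 34.6 p [0.5834 0.3316 0.0058] yaw 81.7 F [-0.6 -0.6  6.3] M [-0.13  0.12 -0.04] w 0.0215 j6 0.56
```

Request:
{"fn": "carry_out", "kwargs": {
  "moves": [35,0,0,0,0,35,0,0,0,0,35,0,0,-0.25,0,35,0,0,0,0,20,0,0,0,0,20,0,0,0,0,20,0,0,0,0,20,0,0,0,0,20,0,0,0,0,20,0,0,0,0]
}}

```text
clock: 35.6
position: [0.5829, 0.3315, 0.0034]
ee_rot: [0.0, 0.757, 0.654, 0.001]
contact_force: [-1.2, -0.6, 10.9]
width: 0.0218
```

```bash
python3 st.py
```

```text
t 35.6 p [0.5829 0.3315 0.0034] yaw 81.7 F [-1.2 -0.6 10.9] M [-0.12  0.41  0.01] w 0.0218 j6 0.56
```

Request:
{"fn": "carry_out", "kwargs": {
  "moves": [20,0,0,2.5,0,20,0,0,4.8,0,20,0,0,4.8,0,20,1.41,-3.2,0,-0.072,20,1.41,-3.2,0,-0.072,20,1.41,-3.2,0,-0.072,20,1.41,-3.2,0,-0.072,20,1.41,-3.2,0,-0.072,20,1.41,-3.2,0,-0.074,20,0,0,0,0]
}}

```text
clock: 36.6
position: [0.6688, 0.1344, 0.1215]
ee_rot: [0.001, 0.881, 0.474, -0.0]
contact_force: [-0.3, 0.4, -0.7]
width: 0.0216
```

```bash
python3 rad.py 56.8; python3 -c "
from h import *
C=cam('top'); print(ray(C,[(260,144)],.085))
C,im=snap('wrist','w9.png'); from meas import *
rep('blue',(h>100)&(h<125)&(s>130)&(v>60),.14)"
```

```text
t 36.6 p [0.6688 0.1344 0.1215] yaw 56.5 F [-0.3  0.4 -0.7] M [ 0.06 -0.   -0.07] w 0.0216 j6 0.68
r 181.2 perp -4.0 mm (perp + = larger bearing)
Fr 0.1 Fperp 0.5 Fz -0.7
[[0.67985446 0.23612993 0.085     ]]
blue [224. 376.] [584.7 113.4] [26.1  5.5] ang 15.4
blue [324. 255.] [673.5 144.6] [51.6 22.1] ang 57.6
```

Request:
{"fn": "carry_out", "kwargs": {
  "moves": [20,0,0,-1.5,0,20,0,0,-1.5,0,20,0,0,-1,0,20,0,0,-0.8,0,20,0,0,0,0,20,0,0,0,0,20,0,0,0,0,20,0,0,0,0,20,0,0,0,0,20,0,0,0,0]
}}

```text
clock: 37.65
position: [0.6672, 0.1391, 0.0748]
ee_rot: [0.0, 0.88, 0.476, 0.0]
contact_force: [-0.1, 0.0, -0.4]
width: 0.0222
```

```bash
python3 rad.py 56.8
```

```text
t 37.65 p [0.6672 0.1391 0.0748] yaw 56.8 F [-0.1  0.  -0.4] M [ 0.04 -0.04  0.04] w 0.0222 j6 0.68
r 184.2 perp -0.1 mm (perp + = larger bearing)
Fr -0.0 Fperp 0.1 Fz -0.4
```

Request:
{"fn": "carry_out", "kwargs": {
  "moves": [20,0,0,-0.18,0,20,-0.329,-0.502,0,0,20,-0.329,-0.502,0,0,20,-0.274,-0.418,0,0,20,-0.274,-0.418,0,0,20,-0.274,-0.418,0,0,20,-0.274,-0.418,0,0,20,-0.274,-0.418,0,0,20,-0.274,-0.418,0,0,20,0,0,0,0]
}}

```text
clock: 38.65
position: [0.6436, 0.1033, 0.0727]
ee_rot: [0.0, 0.88, 0.476, -0.0]
contact_force: [-0.2, -0.0, -0.7]
width: 0.0221
```

```bash
python3 rad.py 56.8
```

```text
t 38.65 p [0.6436 0.1033 0.0727] yaw 56.8 F [-0.2 -0.  -0.7] M [ 0.07 -0.02  0.04] w 0.0221 j6 0.63
r 141.3 perp 0.1 mm (perp + = larger bearing)
Fr -0.1 Fperp 0.2 Fz -0.7
```

Request:
{"fn": "carry_out", "kwargs": {
  "moves": [20,-0.219,-0.335,0,0,20,-0.219,-0.335,0,0,20,-0.219,-0.335,0,0,20,-0.219,-0.335,0,0,20,-0.219,-0.335,0,0,20,-0.219,-0.335,0,0,20,-0.219,-0.335,0,0,20,-0.219,-0.335,0,0,20,0,0,0,0,20,0,0,0,0]
}}

```text
clock: 39.65
position: [0.6266, 0.0771, 0.0727]
ee_rot: [0.0, 0.88, 0.476, 0.0]
contact_force: [0.2, -0.0, -0.8]
width: 0.0217
```

```bash
python3 rad.py 56.8
```

```text
t 39.65 p [0.6266 0.0771 0.0727] yaw 56.8 F [ 0.2 -0.  -0.8] M [ 0.01 -0.08 -0.01] w 0.0217 j6 0.59
r 110.1 perp 0.0 mm (perp + = larger bearing)
Fr 0.1 Fperp -0.2 Fz -0.8
```

Request:
{"fn": "carry_out", "kwargs": {
  "moves": [20,-0.11,-0.167,0,0,20,-0.11,-0.167,0,0,20,-0.11,-0.167,0,0,20,-0.11,-0.167,0,0,20,-0.055,-0.084,0,0,20,-0.055,-0.084,0,0,20,-0.055,-0.084,0,0,20,-0.055,-0.084,0,0,20,-0.055,-0.084,0,0,20,0,0,0,0]
}}

```text
clock: 40.65
position: [0.6219, 0.0701, 0.0729]
ee_rot: [-0.002, 0.88, 0.475, 0.004]
contact_force: [6.0, 10.9, -4.9]
width: 0.0221
```

```bash
python3 rad.py 56.8
```

```text
t 40.65 p [0.6219 0.0701 0.0729] yaw 56.7 F [ 6.  10.9 -4.9] M [ 1.81 -0.91 -0.1 ] w 0.0221 j6 0.57
r 101.7 perp 0.1 mm (perp + = larger bearing)
Fr 12.5 Fperp 0.9 Fz -4.9
```

Request:
{"fn": "carry_out", "kwargs": {
  "moves": [30,0,0,0,0,45,0,0,0,0,45,0,0,0,0,45,0,0,1,0,45,0,0,3,0,45,0,0,4,0,45,0,0,4,0,45,0,0,0.5,0,45,0,0,0,0,45,0,0,0,0]
}}

```text
clock: 41.65
position: [0.6185, 0.0661, 0.1969]
ee_rot: [-0.0, 0.88, 0.476, -0.001]
contact_force: [0.0, -0.8, -0.1]
width: 0.0383
```

```bash
python3 st.py; python3 - <<'E'
from h import *
C,im=snap('wrist','w10.png')
a=np.radians(56.8);u=np.array([np.cos(a),np.sin(a)]);print(proj(C,[(*(np.array([.5663,-.015])+r*u),.086) for r in(.08,.135)]).round())
from meas import *
for c in blobs((h>100)&(h<125)&(s>130)&(v>60),300): print(c.min(0),c.max(0))
rep('blue',(h>100)&(h<125)&(s>130)&(v>60),.086)
E
```

```text
t 41.65 p [0.6185 0.0661 0.1969] yaw 56.8 F [ 0.  -0.8 -0.1] M [ 0.04  0.   -0.02] w 0.0383 j6 0.57
[[324. 215.]
 [324. 157.]]
[201 220] [259 261]
[312 156] [338 213]
[ 0 57] [ 54 111]
blue [231. 239.] [520.9  81.9] [27.9 52.5] ang -63.5
blue [325. 184.] [626.2  76.3] [53.3 23.9] ang 56.8
blue [25. 84.] [463.7 286.6] [23.9 47.3] ang -80.1
```

A is home as well: paddle rows 156–213 against 157–215 predicted. Next is the third arm.

Request:
{"fn": "carry_out", "kwargs": {
  "moves": [50,-2.2,2.92,0,0.092,50,-2.2,2.92,0,0.092,50,-2.2,2.92,0,0.092,50,-2.2,2.92,0,0.092,50,-2.2,2.92,0,0.092,50,-2.2,2.92,0,0.092,50,-2.2,2.92,0,0.092,50,-2.2,2.92,0,0.092,50,0,0,0,0,50,0,0,0,0]
}}

```text
clock: 42.7
position: [0.4424, 0.2999, 0.1963]
ee_rot: [-0.0, 0.649, 0.761, -0.001]
contact_force: [0.5, -1.0, 0.7]
width: 0.0426
```

Request:
{"fn": "carry_out", "kwargs": {
  "moves": [50,0,0,0,0,50,0,0,0,0,50,0,0,0,0,50,0,0,0,0,50,0,0,0,0,50,0,0,0,0,50,0,0,0,0,50,0,0,0,0,50,0,0,0,0,50,0,0,0,0]
}}

```text
clock: 43.7
position: [0.4433, 0.3, 0.1977]
ee_rot: [0.0, 0.649, 0.76, 0.0]
contact_force: [0.7, 0.5, 0.0]
width: 0.0425
```

```bash
python3 st.py; python3 - <<'E'
from h import *
snap('wrist','w11.png')
from meas import *
rep('blue',(h>100)&(h<125)&(s>130)&(v>60),.015,300)
E
```

```text
t 43.7 p [0.4433 0.3    0.1977] yaw 99.0 F [0.7 0.5 0. ] M [0.01 0.02 0.04] w 0.0425 j6 0.31
blue [448. 388.] [680.3  10.9] [32.7 52.1] ang -40.2
blue [295. 146.] [405.7 332.6] [25.2 54.5] ang -80.8
blue [619. 182.] [785.1 336.8] [ 68.8 176.9] ang -62.5
```

Request:
{"fn": "carry_out", "kwargs": {
  "moves": [50,-1.9,1.2,-3,0,50,-1.95,1.3,-3,0,50,0,0,-4,0,50,0,0,-4,0,50,0,0,-3,0,50,0,0,-1.4,0,50,0,0,-0.7,0,50,0,0,-0.3,0,50,0,0,0,0,50,0,0,0,0]
}}

```text
clock: 44.75
position: [0.4056, 0.3254, 0.0046]
ee_rot: [0.0, 0.65, 0.76, 0.001]
contact_force: [-0.4, 0.4, -0.5]
width: 0.0429
```

```bash
python3 st.py
```

```text
t 44.75 p [0.4056 0.3254 0.0046] yaw 99.0 F [-0.4  0.4 -0.5] M [ 0.   -0.01 -0.01] w 0.0429 j6 0.39
```

Request:
{"fn": "carry_out", "kwargs": {
  "moves": [40,0,0,-0.12,0,30,0,0,0,0,20,0,0,0,0,20,0,0,0,0,20,0,0,0,0,20,0,0,0,0,20,0,0,0,0,20,0,0,0,0,20,0,0,0,0,20,0,0,0,0],
  "squeeze": 80
}}

```text
clock: 45.75
position: [0.4052, 0.3251, 0.0034]
ee_rot: [0.0, 0.65, 0.76, 0.001]
contact_force: [-1.6, -1.1, 4.6]
width: 0.0217
```

```bash
python3 st.py
```

```text
t 45.75 p [0.4052 0.3251 0.0034] yaw 99.0 F [-1.6 -1.1  4.6] M [-0.07  0.16  0.04] w 0.0217 j6 0.39
```

Station C would need yaw 237° with this grasp, which is out of range for joint 6. I'll set the arm down on the mat turned to about 60° and take it again with the tool turned half round.

Request:
{"fn": "carry_out", "kwargs": {
  "moves": [20,0,0,1.5,0,20,0,0,1.5,0,20,1.5,0.4,0,-0.136,20,1.5,0.4,0,-0.136,20,1.5,0.4,0,-0.136,20,1.5,0.4,0,-0.136,20,1.5,0.4,0,-0.136,20,0,0,0,0,20,0,0,0,0,20,0,0,0,0]
}}

```text
clock: 46.75
position: [0.4785, 0.3444, 0.0322]
ee_rot: [-0.0, 0.865, 0.501, -0.001]
contact_force: [-1.3, 0.1, -1.1]
width: 0.0217
```

Request:
{"fn": "carry_out", "kwargs": {
  "moves": [20,0,0,-1.5,0,20,0,0,-1,0,20,0,0,-0.4,0,20,0,0,0,0,20,0,0,0,0,35,0,0,0,0,50,0,0,0,0,50,0,0,0,0,50,0,0,0,0,50,0,0,0,0]
}}

```text
clock: 47.75
position: [0.4799, 0.3449, 0.0035]
ee_rot: [0.0, 0.866, 0.5, 0.0]
contact_force: [0.8, -0.2, -0.4]
width: 0.0429
```

```bash
python3 st.py
```

```text
t 47.75 p [0.4799 0.3449 0.0035] yaw 60.0 F [ 0.8 -0.2 -0.4] M [-0.03 -0.02 -0.01] w 0.0429 j6 1.03
```

Request:
{"fn": "carry_out", "kwargs": {
  "moves": [50,0,0,2,0,50,0,0,4,0,50,0,0,4,0.1,50,0,0,0,0.145,50,0,0,0,0.145,50,0,0,0,0.145,50,0,0,0,0.145,50,0,0,0,0.145,50,0,0,0,0.145,50,0,0,0,0.145]
}}

```text
clock: 48.75
position: [0.4798, 0.3449, 0.1034]
ee_rot: [0.0, 0.468, 0.884, -0.0]
contact_force: [0.1, -0.7, 0.5]
width: 0.0424
```

Request:
{"fn": "carry_out", "kwargs": {
  "moves": [50,0,0,0,0.145,50,0,0,0,0.145,50,0,0,0,0.145,50,0,0,0,0.145,50,0,0,0,0.145,50,0,0,0,0.145,50,0,0,0,0.145,50,0,0,0,0.145,50,0,0,0,0.145,50,0,0,0,0.145]
}}

```text
clock: 49.75
position: [0.4798, 0.3449, 0.1034]
ee_rot: [-0.0, -0.236, 0.972, 0.0]
contact_force: [-1.2, -0.9, -1.1]
width: 0.0428
```

Request:
{"fn": "carry_out", "kwargs": {
  "moves": [50,0,0,0,0.145,50,0,0,0,0.145,50,0,0,0,0.145,50,0,0,0,0.14,50,0,0,0,0,50,0,0,0,0,50,0,0,0,0,50,0,0,0,0,50,0,0,0,0,50,0,0,0,0]
}}

```text
clock: 50.75
position: [0.4798, 0.3449, 0.1034]
ee_rot: [-0.0, -0.499, 0.866, 0.0]
contact_force: [0.2, 0.1, -0.1]
width: 0.0429
```

```bash
python3 st.py; python3 - <<'E'
from h import *
snap('wrist','w12.png')
from meas import *
rep('blue',(h>100)&(h<125)&(s>130)&(v>60),.015,300)
E
```

```text
t 50.75 p [0.4798 0.3449 0.1034] yaw -120.1 F [ 0.2  0.1 -0.1] M [-0.01 -0.07  0.01] w 0.0429 j6 -2.11
blue [ 43. 352.] [823.5 336. ] [176.2  90.7] ang 8.9
blue [325. 213.] [483.7 350.3] [56.6 24.6] ang 60.8
```

View pics/w12.png

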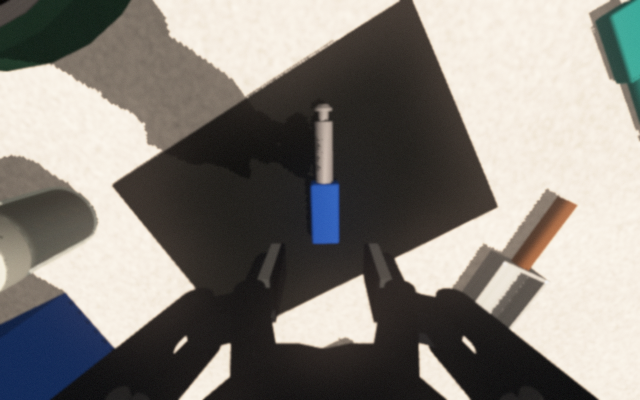

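The blue arm lies in line with the tool at (325,213), shank towards the camera. I'll descend and grip.

Request:
{"fn": "carry_out", "kwargs": {
  "moves": [50,0,0,-3,0,50,0,0,-3,0,50,0,0,-2.5,0,50,0,0,-1,0,50,0,0,-0.5,0,50,0,0,0,0,40,0,0,0,0,20,0,0,0,0,20,0,0,0,0,20,0,0,0,0]
}}

```text
clock: 51.8
position: [0.4808, 0.3455, 0.0051]
ee_rot: [0.001, -0.5, 0.866, -0.0]
contact_force: [-0.6, -1.0, 6.2]
width: 0.0218
```

Request:
{"fn": "carry_out", "kwargs": {
  "moves": [20,0,0,0,0,20,0,0,0,0,20,0,0,0,0,20,0,0,0,0,20,0,0,0,0,20,0,0,0,0,20,0,0,0,0,20,0,0,0,0,20,0,0,0,0,20,0,0,0,0]
}}

```text
clock: 52.8
position: [0.4808, 0.3455, 0.0051]
ee_rot: [0.001, -0.499, 0.866, 0.0]
contact_force: [0.4, -0.8, 6.0]
width: 0.0214
```

```bash
python3 st.py
```

```text
t 52.8 p [0.4808 0.3455 0.0051] yaw -120.1 F [ 0.4 -0.8  6. ] M [-0.05  0.05  0.01] w 0.0214 j6 -2.11
```

Request:
{"fn": "carry_out", "kwargs": {
  "moves": [20,0,0,2.5,0,20,0,0,5,0,20,0,0,5,0,20,0,0,5,0,20,-0.07,-2.34,0,-0.145,20,-0.07,-2.34,0,-0.145,20,-0.07,-2.34,0,-0.145,20,-0.07,-2.34,0,-0.145,20,-0.07,-2.34,0,-0.145,20,-0.07,-2.34,0,-0.145]
}}

```text
clock: 53.8
position: [0.4754, 0.2036, 0.1786]
ee_rot: [0.0, -0.085, 0.996, 0.0]
contact_force: [-0.5, 0.2, -1.0]
width: 0.022
```

Request:
{"fn": "carry_out", "kwargs": {
  "moves": [20,-0.07,-2.34,0,-0.145,20,-0.07,-2.34,0,-0.145,20,-0.07,-2.34,0,-0.145,20,-0.07,-2.34,0,-0.145,20,-0.07,-2.34,0,-0.145,20,-0.07,-2.34,0,-0.145,20,-0.07,-2.34,0,-0.145,20,-0.07,-2.34,0,-0.145,20,-0.07,-2.34,0,-0.145,20,-0.07,-2.34,0,-0.145]
}}

```text
clock: 54.8
position: [0.4683, -0.0304, 0.1787]
ee_rot: [0.0, 0.597, 0.802, 0.0]
contact_force: [0.1, 0.3, -0.4]
width: 0.0216
```

Request:
{"fn": "carry_out", "kwargs": {
  "moves": [20,-0.07,-2.34,0,-0.145,20,-0.07,-2.34,0,-0.145,20,-0.07,-2.34,0,-0.145,20,-0.07,-2.34,0,-0.145,20,-0.07,-2.34,0,-0.145,20,-0.07,-2.34,0,-0.145,20,0,0,0,0,20,0,0,0,0,20,0,0,0,0,20,0,0,0,0]
}}

```text
clock: 55.8
position: [0.4643, -0.1689, 0.1785]
ee_rot: [-0.0, 0.878, 0.479, 0.0]
contact_force: [0.1, -0.0, -1.1]
width: 0.0219
```

```bash
python3 rad.py 236.8; python3 - <<'E'
from h import *
snap('wrist','w13.png')
E
```

```text
t 55.8 p [ 0.4643 -0.1689  0.1785] yaw 57.3 F [ 0.1 -0.  -1.1] M [-0.04  0.01 -0.09] w 0.0219 j6 0.08
r 184.6 perp -1.1 mm (perp + = larger bearing)
Fr -0.0 Fperp 0.1 Fz -1.1
```

View pics/w13.png

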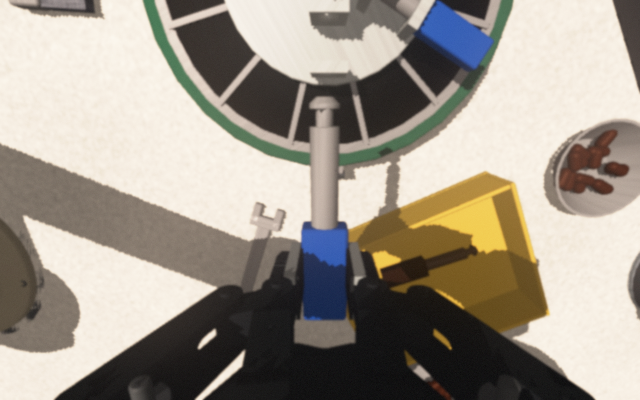

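The picture shows the worn arm lying in the bin at (430,265). The new arm is held straight, pointing at station C's lug at (330,75). I'll trim the alignment and lower.

Request:
{"fn": "carry_out", "kwargs": {
  "moves": [20,0.09,-0.06,-2,-0.009,20,0,0,-3,0,20,0,0,-3,0,20,0,0,-1.5,0,20,0,0,-0.85,0,20,0,0,0,0,20,0,0,0,0,20,0,0,0,0,20,0,0,0,0,20,0,0,0,0]
}}

```text
clock: 56.85
position: [0.4658, -0.1707, 0.0756]
ee_rot: [0.001, 0.88, 0.474, 0.0]
contact_force: [0.1, 1.3, -1.0]
width: 0.0218
```

```bash
python3 rad.py 236.8
```

```text
t 56.85 p [ 0.4658 -0.1707  0.0756] yaw 56.6 F [ 0.1  1.3 -1. ] M [-0.07 -0.05  0.05] w 0.0218 j6 0.09
r 185.3 perp 1.1 mm (perp + = larger bearing)
Fr -1.2 Fperp -0.6 Fz -1.0
```

Request:
{"fn": "carry_out", "kwargs": {
  "moves": [20,-0.09,0.06,-0.1,0.003,20,0,0,0,0,20,0,0,0,0,20,0,0,0,0,20,0,0,0,0,20,0,0,0,0,20,0,0,0,0,20,0,0,0,0,20,0,0,0,0,20,0,0,0,0]
}}

```text
clock: 57.85
position: [0.4645, -0.1699, 0.0739]
ee_rot: [0.0, 0.88, 0.476, -0.0]
contact_force: [-0.6, 0.5, -1.0]
width: 0.0219
```

```bash
python3 rad.py 236.8
```

```text
t 57.85 p [ 0.4645 -0.1699  0.0739] yaw 56.8 F [-0.6  0.5 -1. ] M [-0.02 -0.03  0.04] w 0.0219 j6 0.09
r 185.4 perp -0.4 mm (perp + = larger bearing)
Fr -0.1 Fperp -0.7 Fz -1.0
```

Request:
{"fn": "carry_out", "kwargs": {
  "moves": [20,0.03,-0.02,0.06,0,20,0.329,0.502,0,0,20,0.329,0.502,0,0,20,0.274,0.418,0,0,20,0.274,0.418,0,0,20,0.274,0.418,0,0,20,0.274,0.418,0,0,20,0.274,0.418,0,0,20,0.274,0.418,0,0,20,0,0,0,0]
}}

```text
clock: 58.85
position: [0.4882, -0.1345, 0.0746]
ee_rot: [0.0, 0.879, 0.476, 0.0]
contact_force: [0.3, -0.2, -1.1]
width: 0.0219
```

```bash
python3 rad.py 236.8
```

```text
t 58.85 p [ 0.4882 -0.1345  0.0746] yaw 56.9 F [ 0.3 -0.2 -1.1] M [ 0.01 -0.04 -0.06] w 0.0219 j6 0.17
r 142.7 perp 0.1 mm (perp + = larger bearing)
Fr 0.0 Fperp 0.3 Fz -1.1
```

Request:
{"fn": "carry_out", "kwargs": {
  "moves": [20,0.219,0.335,0,0,20,0.219,0.335,0,0,20,0.219,0.335,0,0,20,0.219,0.335,0,0,20,0.219,0.335,0,0,20,0.219,0.335,0,0,20,0.219,0.335,0,0,20,0.219,0.335,0,0,20,0,0,0,0,20,0,0,0,0]
}}

```text
clock: 59.85
position: [0.5054, -0.108, 0.0745]
ee_rot: [0.0, 0.879, 0.476, -0.0]
contact_force: [0.4, 0.2, -1.3]
width: 0.0215
```

```bash
python3 rad.py 236.8
```

```text
t 59.85 p [ 0.5054 -0.108   0.0745] yaw 56.8 F [ 0.4  0.2 -1.3] M [-0.    0.03 -0.04] w 0.0215 j6 0.23
r 111.2 perp -0.0 mm (perp + = larger bearing)
Fr -0.4 Fperp 0.2 Fz -1.3
```

Request:
{"fn": "carry_out", "kwargs": {
  "moves": [20,0.11,0.167,0,0,20,0.11,0.167,0,0,20,0.11,0.167,0,0,20,0.055,0.084,0,0,20,0.055,0.084,0,0,20,0.055,0.084,0,0,20,0.055,0.084,0,0,20,0.055,0.084,0,0,20,0.055,0.084,0,0,20,0,0,0,0]
}}

```text
clock: 60.85
position: [0.5107, -0.0999, 0.0745]
ee_rot: [0.001, 0.879, 0.477, -0.002]
contact_force: [-3.3, -6.8, 0.7]
width: 0.0216
```

```bash
python3 rad.py 236.8
```

```text
t 60.85 p [ 0.5107 -0.0999  0.0745] yaw 56.9 F [-3.3 -6.8  0.7] M [-1.12  0.6   0.09] w 0.0216 j6 0.26
r 101.5 perp -0.0 mm (perp + = larger bearing)
Fr 7.5 Fperp 1.0 Fz 0.7
```

Request:
{"fn": "carry_out", "kwargs": {
  "moves": [20,0.055,0.084,0,0,20,0,0,0,0,30,0,0,0,0,45,0,0,0,0,45,0,0,0,0,45,0,0,1,0,45,0,0,3,0,45,0,0,4,0,45,0,0,4,0,45,0,0,0.5,0]
}}

```text
clock: 61.85
position: [0.5158, -0.098, 0.2056]
ee_rot: [0.004, 0.879, 0.476, 0.004]
contact_force: [-0.4, -0.3, 0.3]
width: 0.0385
```

Request:
{"fn": "carry_out", "kwargs": {
  "moves": [45,0.6,0.8,0,-0.145,45,0.6,0.8,0,-0.145,45,0.6,0.8,0,-0.145,45,0.6,0.8,0,-0.145,45,0.6,0.8,0,-0.145,45,0.6,0.8,0,-0.145,45,0.6,0.8,0,-0.145,45,0.6,0.8,0,-0.145,45,0.5,0.8,0,-0.145,45,0,0.8,0,-0.145]
}}

```text
clock: 62.85
position: [0.566, -0.0166, 0.1995]
ee_rot: [-0.0, 0.973, -0.23, 0.0]
contact_force: [0.6, -0.8, -1.4]
width: 0.0383
```

Request:
{"fn": "carry_out", "kwargs": {
  "moves": [50,0,0,0,-0.145,50,0,0,0,-0.145,50,0,0,0,-0.145,50,0,0,0,-0.145,50,0,0,0,-0.1,50,0,0,0,0,50,0,0,0,0,50,0,0,0,0,50,0,0,0,0,50,0,0,0,0]
}}

```text
clock: 63.85
position: [0.5654, -0.0172, 0.1995]
ee_rot: [0.0, 0.842, -0.539, -0.0]
contact_force: [-0.7, -0.0, 0.5]
width: 0.0428
```

```bash
python3 st.py; python3 - <<'E'
from h import *
C,im=snap('wrist','w14.png')
for n,b in(('A',56.8),('B',116.8),('C',236.8)):
    a=np.radians(b);u=np.array([np.cos(a),np.sin(a)]);print(n,proj(C,[(*(np.array([.5663,-.015])+r*u),.086) for r in(.08,.135)]).round().tolist())
from meas import *
rep('blue',(h>100)&(h<125)&(s>130)&(v>60),.086)
E
```

```text
t 63.85 p [ 0.5654 -0.0172  0.1995] yaw -65.2 F [-0.7 -0.   0.5] M [ 0.01 -0.02  0.08] w 0.0428 j6 2.56
A [[254.0, 241.0], [210.0, 267.0]]
B [[326.0, 275.0], [328.0, 319.0]]
C [[399.0, 154.0], [456.0, 121.0]]
blue [327. 297.] [517.6  81.1] [22.8 45.7] ang -64.4
blue [ 43. 333.] [783.8 281. ] [169.7 119.2] ang 86.8
blue [232. 256.] [624.4  76.9] [48.2 21.9] ang 58.0
blue [427. 135.] [ 508.9 -106.3] [51.7 24.5] ang 55.7
blue [316.  73.] [ 616.7 -111. ] [23.1 52. ] ang -62.6
```

View pics/w14.png

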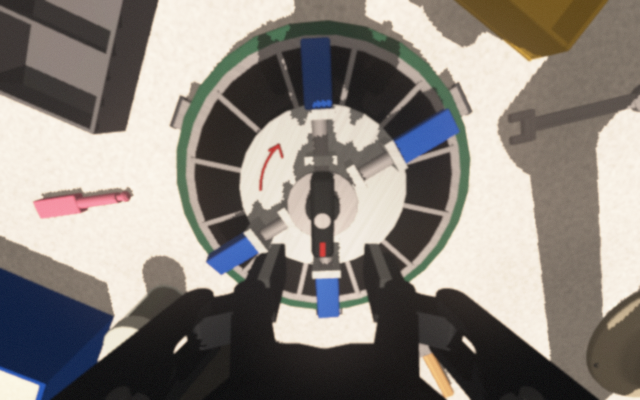

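All three blue arms are at their predicted places, and the bar is in line with the jaws at column 322. I'll grip the knob and tighten it anticlockwise.

Request:
{"fn": "carry_out", "kwargs": {
  "moves": [50,0.09,0.2,-2,0,50,0,0,-2.5,0,50,0,0,-2.5,0,50,0,0,-1.45,0,50,0,0,0,0,50,0,0,0,0,30,0,0,0,0,10,0,0,0,0,10,0,0,0,0,10,0,0,0,0],
  "squeeze": 60
}}

```text
clock: 64.9
position: [0.5667, -0.0156, 0.1165]
ee_rot: [-0.0, 0.842, -0.539, 0.001]
contact_force: [-2.5, -1.7, 5.0]
width: 0.0168
```

Request:
{"fn": "carry_out", "kwargs": {
  "moves": [10,0,0,0,0,10,0,0,0,0,10,0,0,0,0,10,0,0,-0.02,0.145,10,0,0,-0.02,0.145,10,0,0,-0.02,0.145,10,0,0,-0.02,0.145,10,0,0,-0.02,0.145,10,0,0,-0.02,0.145,10,0,0,0,0]
}}

```text
clock: 65.9
position: [0.5669, -0.0153, 0.1154]
ee_rot: [0.0, 0.991, -0.133, 0.001]
contact_force: [-2.4, -0.1, 6.1]
width: 0.0164
```

```bash
python3 st.py
```

```text
t 65.9 p [ 0.5669 -0.0153  0.1154] yaw -15.2 F [-2.4 -0.1  6.1] M [0.08 0.29 0.16] w 0.0164 j6 1.69
```

Request:
{"fn": "carry_out", "kwargs": {
  "moves": [10,0,0,-0.02,0.145,10,0,0,-0.02,0.145,10,0,0,-0.02,0.145,10,0,0,-0.02,0.145,10,0,0,-0.02,0.145,10,0,0,-0.02,0.145,10,0,0,-0.02,0.145,10,0,0,-0.02,0.145,10,0,0,-0.02,0.145,10,0,0,-0.02,0.145]
}}

```text
clock: 66.9
position: [0.5666, -0.015, 0.1135]
ee_rot: [0.0, 0.829, 0.559, 0.001]
contact_force: [-2.6, 1.4, 8.0]
width: 0.0168
```

Request:
{"fn": "carry_out", "kwargs": {
  "moves": [10,0,0,-0.02,0.145,10,0,0,-0.02,0.145,10,0,0,-0.02,0.145,10,0,0,-0.02,0.145,10,0,0,-0.02,0.145,10,0,0,-0.02,0.145,10,0,0,-0.02,0.145,10,0,0,-0.02,0.145,10,0,0,0,0,10,0,0,0,0]
}}

```text
clock: 67.9
position: [0.5662, -0.0151, 0.112]
ee_rot: [0.0, 0.389, 0.921, 0.0]
contact_force: [-3.3, 0.8, 9.5]
width: 0.017
```

```bash
python3 st.py
```

```text
t 67.9 p [ 0.5662 -0.0151  0.112 ] yaw 134.2 F [-3.3  0.8  9.5] M [0.01 0.66 0.07] w 0.017 j6 -0.92
```

Request:
{"fn": "carry_out", "kwargs": {
  "moves": [10,0,0,-0.02,0.12,10,0,0,-0.02,0.12,10,0,0,-0.02,0.12,10,0,0,-0.02,0.08,10,0,0,0,0.05,10,0,0,0,0.05,10,0,0,0,0,10,0,0,0,0,10,0,0,0,0,10,0,0,0,0]
}}

```text
clock: 68.9
position: [0.5662, -0.0153, 0.1114]
ee_rot: [0.0, 0.129, 0.992, -0.0]
contact_force: [-3.9, 0.5, 9.7]
width: 0.0169
```

```bash
python3 st.py
```

```text
t 68.9 p [ 0.5662 -0.0153  0.1114] yaw 165.1 F [-3.9  0.5  9.7] M [-0.11  0.73  0.09] w 0.0169 j6 -1.46
```

Request:
{"fn": "carry_out", "kwargs": {
  "moves": [10,0,0,0,0.05,10,0,0,0,0.05,10,0,0,0,0.05,10,0,0,0,0,10,0,0,0,0,10,0,0,0,0,10,0,0,0,0,10,0,0,0,0,10,0,0,0,0,10,0,0,0,0]
}}

```text
clock: 69.9
position: [0.5662, -0.0154, 0.1112]
ee_rot: [0.0, 0.055, 0.999, -0.0]
contact_force: [-2.9, 0.5, 9.2]
width: 0.0166
```

```bash
python3 st.py
```

```text
t 69.9 p [ 0.5662 -0.0154  0.1112] yaw 173.7 F [-2.9  0.5  9.2] M [-0.09  0.63  0.11] w 0.0166 j6 -1.61
```

Request:
{"fn": "carry_out", "kwargs": {
  "moves": [10,0,0,-0.02,0.08,10,0,0,-0.02,0.08,10,0,0,0,0.08,10,0,0,0,0.08,10,0,0,0,0,10,0,0,0,0,10,0,0,0,0,10,0,0,0,0,10,0,0,0,0,10,0,0,0,0]
}}

```text
clock: 70.9
position: [0.5681, -0.0153, 0.1114]
ee_rot: [0.003, -0.099, 0.995, 0.001]
contact_force: [-1.9, -1.1, 8.6]
width: 0.0169
```

```bash
python3 st.py
```

```text
t 70.9 p [ 0.5681 -0.0153  0.1114] yaw -168.6 F [-1.9 -1.1  8.6] M [-0.22  0.08 -3.22] w 0.0169 j6 -1.92
```

The moment jumped to 3.2 N m, so the stop is reached. I'll release, rise and check.

Request:
{"fn": "carry_out", "kwargs": {
  "moves": [30,0,0,0,0,50,0,0,0,0,50,0,0,0,0,50,0,0,0,0,50,0,0,2,0,50,0,0,3,0,50,0,0,3,0,50,0,0,1,0,50,0,0,0,0,50,0,0,0,0]
}}

```text
clock: 71.9
position: [0.5656, -0.0151, 0.1978]
ee_rot: [-0.001, -0.105, 0.994, 0.0]
contact_force: [-0.8, -1.0, -0.4]
width: 0.0429
```

```bash
python3 st.py; python3 - <<'E'
from h import *
C,im=snap('wrist','w15.png')
for n,b in(('A',56.8),('B',116.8),('C',236.8)):
    a=np.radians(b);u=np.array([np.cos(a),np.sin(a)]);print(n,(np.array([.5663,-.015])+.1075*u).round(4))
from meas import *
rep('blue',(h>100)&(h<125)&(s>130)&(v>60),.086)
red=((h<8)|(h>172))&(s>140)&(v>70)
for c in blobs(red,8): print('red',c.mean(0).round(1),ray(C,[c.mean(0)],.135).round(4))
br=((h<15)|(h>170))&(s>60)&(v<110)
cv2.imwrite('pics/w15b.png',cv2.resize(im,None,fx=1.25,fy=1.25))
E
```

```text
t 71.9 p [ 0.5656 -0.0151  0.1978] yaw -168.0 F [-0.8 -1.  -0.4] M [ 0.   -0.03  0.01] w 0.0429 j6 -1.93
A [0.6252 0.075 ]
B [0.5178 0.081 ]
C [ 0.5074 -0.105 ]
blue [597. 378.] [722.1 342. ] [149.3  43.5] ang 85.9
blue [406. 267.] [620.   78.6] [48.3 17.5] ang 56.5
blue [223. 223.] [ 610.6 -104.1] [22.6 29. ] ang -61.2
blue [439. 168.] [516.4  80. ] [24.2 50.6] ang -62.8
blue [235. 111.] [ 506.8 -105. ] [52.2 25.6] ang 56.8
red [ 58.1 264.2] [[ 0.6513 -0.2187  0.135 ]]
red [ 77.4 256.4] [[ 0.6405 -0.2026  0.135 ]]
red [ 48.  248.6] [[ 0.6385 -0.2259  0.135 ]]
red [316.4 246.1] [[ 0.591  -0.0161  0.135 ]]
red [296.5 240.4] [[ 0.5894 -0.0324  0.135 ]]
```

View pics/w15b.png

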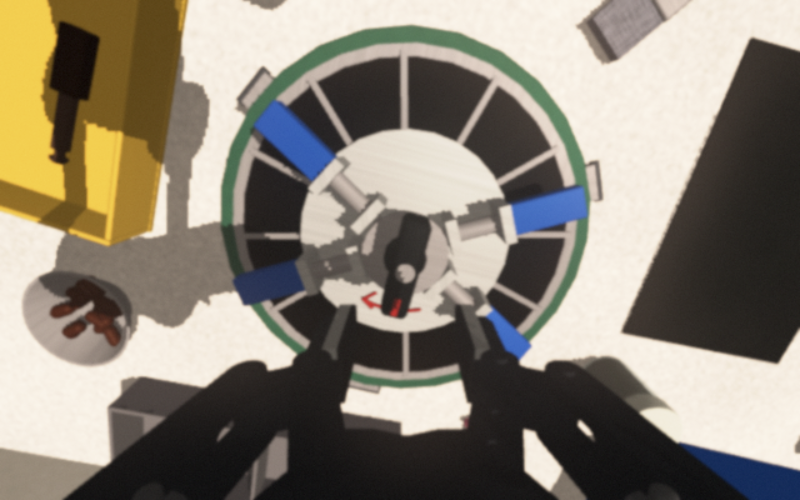

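The last picture shows the knob bar now 7° off the tool line: it reached its stop and the jaws slipped slightly round it. The red mark is about 24° past where it began, so the knob started a little short of tight. The skirt would have jammed more than 3 rad earlier had any arm not been home. The worn arm lies in the bin and the gripper is clear, so I'll hand in.

```bash
python3 -c "
from rig import manip
manip.sign_off()"
```

```text
the job is handed in; nothing more can be done
```

The rotor is re-armed and the job was handed in at about 72 s of the 210 s; the hand-in reports no verdict. I backed the knob off about 3.9 rad clockwise and left the only worn arm present (station B) in the scrap bin. I then put new blue arms into B, A and C until each shoulder met its lug (7–13 N), and tightened the knob to its stop.

**What the last checks showed:**
- **Arms B and C:** in the final picture both lay within about 2 mm of their home positions.
- **Arm A:** it measured about 6 mm off in the final picture, where a finger hid part of it. Unobstructed, straight after insertion, it matched its predicted home rows within 2 pixels.
- **Knob:** the stop showed as a 3.2 N m rise in moment. The knob ended about 24° further round than where it started, so it was probably not fully tight at the beginning. I had no direct reading of its angle.
- **Worn arm:** it lies inside the scrap bin.
- **Other things:** the gripper was clear at hand-in. I touched no bystander or look-alike, but did not measure their positions again.

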